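# Lock the yellow gas detector into its charging bay

## Task

Put the yellow gas detector on charge: slide it up the bay it lies in until its bolt pin stands in the open mouth of that bay's cam hook, then turn that cam clockwise half a turn, as far as it goes, so the hook draws the detector in tight against the spring contacts. Leave the grey spare pack and the other bay's cam as they are, do not disturb the things on the desk, and let go of everything at the end.

Things in the scene. Friction and masses are not known exactly. Their poses are not given: they have to be found in the camera images.
- bed: Sloped aluminium bed (310 x 310 mm) of a fixed two-bay dock, rising at 28 degrees towards the robot. Origin on its surface midway between the cam axes; x straight up the slope, z square out of it (tools work along z), y across. Bay centre lines: y = -75 mm (robot's left), +75 mm (right). Green rails 12 mm high, x -230 to -80 mm, leave a pack 2.5 mm play each side. Ledge at x = -235.
- axis_left (a point): Point on the axis of the cam on the robot's left, 12 mm above the bed (level with the pin points); axes as the bed's. The cam: steel disc 54 mm across, orange snail-shaped hook 10 to 22 mm above the bed reaching 54 mm from the axis, and on top a black wing grip 64 mm long, 14 mm thick, 31 to 61 mm above the bed, centred on the axis.
- axis_right (a point): The same for the cam on the robot's right. At 0 the wing lies along the slope, white mark uphill, and the hook's mouth is open to the pack below. The hook tip passes behind a pin in the mouth at about 0.6 rad, catches a pin whose centre is 30 to 42 mm from the axis, and draws it to 30 mm by about 2.9 rad. With no pin in the mouth, the turned hook shuts the pin out.
- cam_left (a joint): Angle (rad) of the left cam: 0 = open, grows as it is turned clockwise seen from above onto the bed, stop at 3.14 = locked. Starts between 0 and 0.3 and stays where it is left. It needs less than 0.25 N m to turn.
- cam_right (a joint): The same for the right cam.
- cam_left_pointer (a point): Marked (white) end of the left wing grip, 32 mm from the cam axis, 46 mm above the bed. It points up the slope when open and down the slope, at the pack, when locked.
- cam_right_pointer (a point): The same for the right wing.
- detector: Yellow gas detector, loose, 0.28 to 0.46 kg; housing 110 mm (up the slope) x 70 mm x 30 mm high, in one of the bays (left or right by chance). Origin under its bolt pin, x up the slope, z out of it. On rubber feet: it stays put on the slope where it is left. Its grip: a black rib, 64 mm long, 24 mm wide, 30 to 62 mm above the bed.
- detector_grip (a point): Centre of the grip rib of the yellow detector, 50 mm above the bed, 92 mm downhill of the pin; axes as the detector's.
- detector_pin (a point): Bolt pin (10 mm thick, 22 mm high) of the yellow detector, 34 mm uphill of the housing on a tongue; this point is 12 mm above the bed. It starts some 74 mm below its cam's axis. At 38 mm the housing meets two brass spring contacts (600 N/m; about 5 N when home): pushed further and let go, it springs back. Locked home it is 30 mm from the axis.
- spare_pin (a point): Bolt pin of the grey spare pack, the same shape as the detector, in the other bay. To be left alone.
- mug: White mug, 92 mm high, 78 mm across, on the desk beside the dock. Origin under its centre. To be left alone.
- radio: Black hand radio, 200 mm long with its stub aerial, 32 mm high, lying on the desk. To be left alone.
- stapler: Blue and black stapler, 140 mm long, 46 mm high, on the desk. To be left alone.
Things that resemble listed ones, but are neither listed nor needed, are in the scene too. There is more than one size of the detector; the one meant has the size given above.

How it is judged:
By the outcome, as a careful person would: the job done as asked, in the order asked, and still so for the second after the job is handed in, with the robot touching nothing.
It also fails if it takes over 67 s, if anything falls off the work surface, if the arm or the gripper's body presses on something with over 40 N, if the wrist force passes 120 N, or if a joint passes its speed limit or range.

## Robot

A 6-joint arm with a two-finger parallel gripper is mounted at the origin on the work surface. World frame = base frame: x ahead of the robot, y to its left, z up, the work surface at z = 0. Lengths are in mm, angles in degrees, forces in N, time in s.
With the tool pointing down it reaches from about 350 to 850 mm from the base axis. Payload 8.1 kg.
Tool frame: the origin (TCP) lies at the very end of the fingers, on their centre line; the grasp point (between the pads) lies grip_depth behind it (grip_depth is the distance from the TCP to the grasp point, in mm); z points along the fingers, y is the direction in which the jaws open and shut (so a half turn about z gives the same grasp; the last joint's range is limited). The gripper opens to 85 mm and grips with 20 to 120 N. Pads are 22 mm wide; open, the fingers measure 114 mm over their backs; the gripper's body (76 mm by 85 mm) begins 54 mm behind the grasp point. The pads swing forward as they close: fully open they stand 13 mm farther back than shut.
Start: joints at [-78.862, 7.471, 85.268, -0, 87.261, -4.893], TCP at [165.718, -576.665, 231.292] pointing down, gripper open.
Joint ranges: [-169.43, 169.43], [-51.17, 129.36], [1.28, 143.12], [-76.62, 256.62], [0, 156.53], [-152.29, 152.29]. Speed limits (degrees/s): [136.94, 136.94, 159.86, 180, 180, 180].

## Interface

Orientations are given as [roll, pitch, yaw] about the fixed x, y, z axes, in that order (R = Rz(yaw) Ry(pitch) Rx(roll)).
In Python, from bench import * gives the robot as it stands.
- The arm moves only by the tool step_arm, never from a script. Its argument "plan" is a list of rows, each an object of numbers: "grip": the finger opening in cm, from 0 to 8.54; "tx", "ty", "tz": the shift along the tool's x, y, z in cm; "ax", "ay", "az": the turn, a rotation vector about the tool's x, y, z in degrees. In form: [{"grip": .., "tx": .., "ty": .., "tz": .., "ax": .., "ay": .., "az": ..}, ...]. A call has 1 to 8 rows; each row shifts and turns the commanded pose from where the row before left it, along the tool's axes as they then stand; what a row does not reach is not made up. A row lasts 1/12 s, in which the tool goes at most 41.7 mm and 7.16 degrees, less where a joint would pass 70% of its speed; a pose out of reach is approached as far as the arm can. A call with a gripper value outside its range is refused whole. The fingers move at their own pace and stop on an object; "newtons" is the grip in N (left out, the last holds). Time passes only in rows, so rows that do not move let the fingers close. It gives the time, the measured TCP pose, the force and the opening at its end, in the units of the state.
- sense(): the state, without advancing time (a new reading comes with each control period).
- snapshot(name): name is "scene" or "top" or "wrist"; returns the picture (480x640x3 uint8, red, green, blue); there is no depth.
- camera_model(name): a dict with "intrinsics" (3x3 intrinsics, pixels), "dist_coeffs" ([k1, k2, p1, p2, k3] as OpenCV has them; the pictures are not rectified), "pose" (4x4, takes a point from camera to world coordinates); the wrist camera has in their place "T_tool_cam" (4x4, takes a point from camera to tool coordinates, whose origin is the TCP and whose axes are the flange's). Camera axes: x right, y down, z forward; pixel columns grow to the right and rows downward; lengths in mm; the calibration is good to about 2 mm. A picture is of the moment at which its call begins: read the wrist's pose just before it. camera_model takes no time and is no camera call.
- hand_in(): hands the job in, once; it reports no verdict.
The state is a dict: "time": time; "joint_pos": joint angles; "qd": joint speeds; "joint_efforts": joint torques, N m; "tool_pos": TCP position; "tcp_rot": TCP orientation; "ft_force": force on the tool from outside, world axes, zero at the start; "wrist_torque": the same for the moment, N m; "finger_gap": finger opening in mm.
Only numpy, scipy, OpenCV 4.12 (cv2) and the standard library are available. Lean on these libraries where they do the work, as an engineer would, in place of code of your own. Each camera call takes 0.05 s, during which the arm holds its last target.

## Working session

There is one attempt and no reset: what is moved stays moved. The work goes in short steps, Python scripts to look and compute and a tool call to move; the robot and the scene stay as the last step left them, time stands still between calls to the robot, and variables do not carry over. Pictures are saved under pics/ and viewed, and the job is handed in when it is done.

Besides the shell and the picture viewer there is one more tool, called by a JSON object that holds its "method" and its "body", one argument or row to a line. step_arm: Moves the arm, as the interface text tells. Its arguments: {"type":"object","properties":{"plan":{"type":"array","items":{"type":"object","properties":{"grip":{"type":"number"},"tx":{"type":"number"},"ty":{"type":"number"},"tz":{"type":"number"},"ax":{"type":"number"},"ay":{"type":"number"},"az":{"type":"number"}}}},"newtons":{"type":"number"}},"required":["plan"]}

```bash
ls; mkdir -p pics; python3 - <<'E'
from bench import *
import cv2
print(sense())
for n in ["scene","top","wrist"]:
    m=camera_model(n); print(n,{k:(v.tolist() if hasattr(v,'tolist') else v) for k,v in m.items()})
    cv2.imwrite(f"pics/{n}0.png",snapshot(n)[:,:,::-1])
E
```

```text
pics
{'time': 0.0, 'joint_pos': array([-7.88613662e+01,  7.51446788e+00,  8.53302594e+01,  4.75163433e-04,
        8.72619043e+01, -4.89172650e+00]), 'qd': array([-0.01455891,  0.00708479,  0.01378843, -0.04051873, -0.10547324,
       -0.05346761]), 'joint_efforts': array([ 6.48841160e-05, -5.69385087e+01, -5.00557208e+01,  2.27654499e-05,
        1.45245643e-02,  4.51850440e-06]), 'tool_pos': array([ 165.61769773, -576.10933665,  230.24171868]), 'tcp_rot': array([-1.79893797e+02, -9.56564490e-03,  1.60303283e+01]), 'ft_force': array([0.49229484, 0.06019947, 0.44270795]), 'wrist_torque': array([0.0181091 , 0.05361545, 0.00343298]), 'finger_gap': 85.63302200591933}
scene {'intrinsics': [[488.1117673281512, 0.0, 324.94541296733644], [0.0, 488.1117673281512, 236.823043765049], [0.0, 0.0, 1.0]], 'dist_coeffs': [0.0018652913720701861, 0.0, 0.0, 0.0, 0.0], 'pose': [[-0.7014719145014796, 0.532566260477877, -0.4736141165191753, 1033.6232450250288], [0.712690270794256, 0.521264493316291, -0.4694208196521758, 518.9786673162934], [-0.0031194680378084923, -0.6668256940222989, -0.7452071944840848
[... 323 characters left out ...]
1873], [-0.9997379640280601, 0.015208002837137824, 0.017109059902138013, -47.217949133980554], [-0.019313076126795538, -0.1591418992502146, -0.9870667966219691, 1487.110095485403], [0.0, 0.0, 0.0, 1.0]]}
wrist {'intrinsics': [[353.29283973468523, 0.0, 317.7580954216559], [0.0, 353.29283973468523, 232.47463801824415], [0.0, 0.0, 1.0]], 'dist_coeffs': [0.007042402333564864, 0.0, 0.0, 0.0, 0.0], 'T_tool_cam': [[-0.0002183222961530899, -0.9467666797543169, -0.3219204970832999, 83.20521025843016], [0.9999999284815434, -0.00030611706013507147, 0.00022210189394318566, 0.5399307896850614], [-0.0003088240288600978, -0.32192042557024764, 0.9467666788752059, -142.89713353167176], [0.0, 0.0, 0.0, 1.0]]}
```

View pics/scene0.png

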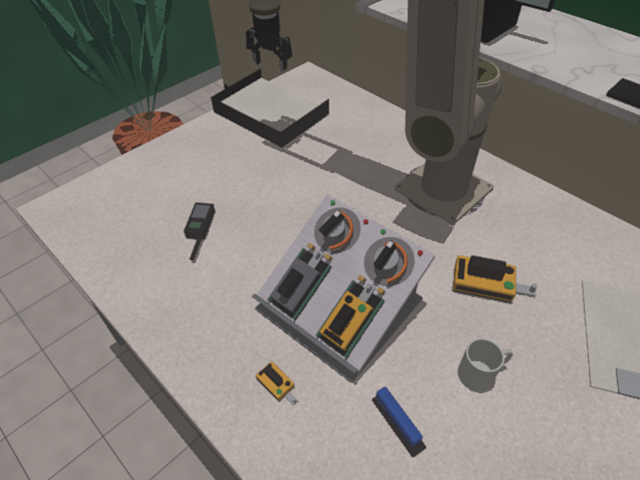

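View pics/top0.png

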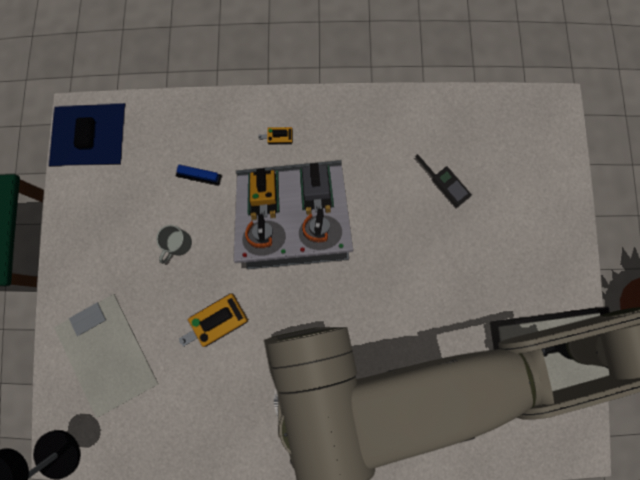

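View pics/wrist0.png

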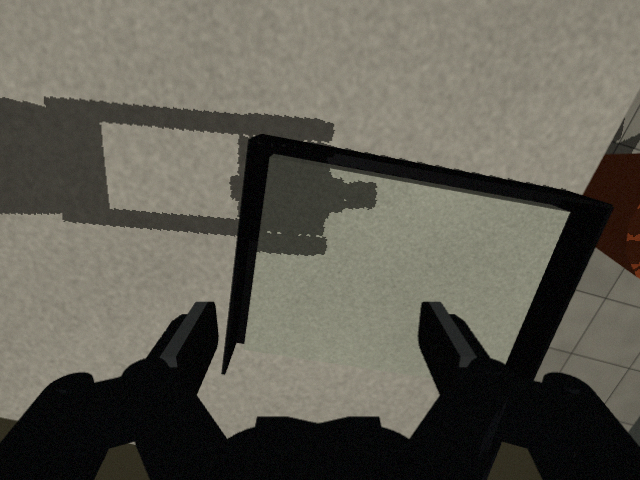

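The candidates, by pixel in the top view:
- (263,187): yellow unit in the dock's left bay.
- (217,320): larger yellow unit on the desk.
- (280,135): small yellow unit on the desk.

Only the first lies in a bay. I'll confirm its size in enlarged crops.

```bash
python3 - <<'E'
import cv2
a=cv2.imread("pics/top0.png")[150:275,225:360]; cv2.imwrite("pics/topc.png",cv2.resize(a,None,fx=4.6,fy=4.6,interpolation=cv2.INTER_CUBIC))
a=cv2.imread("pics/scene0.png")[185:385,245:445]; cv2.imwrite("pics/scenec.png",cv2.resize(a,None,fx=3,fy=3,interpolation=cv2.INTER_CUBIC))
E
```

```text
(no output)
```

View pics/topc.png

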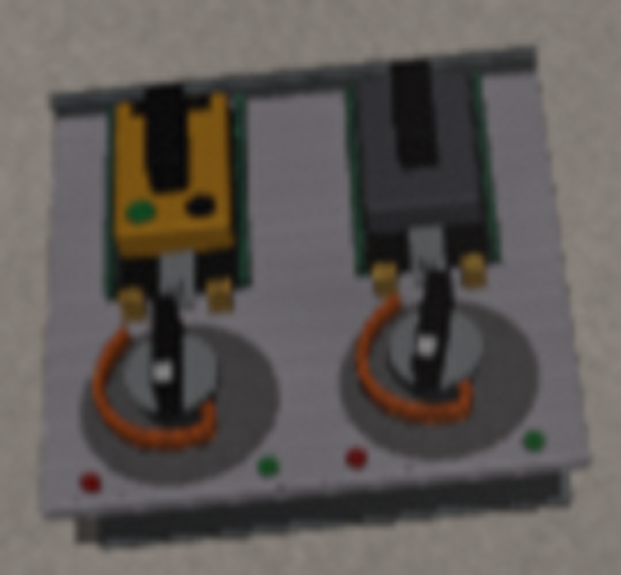

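View pics/scenec.png

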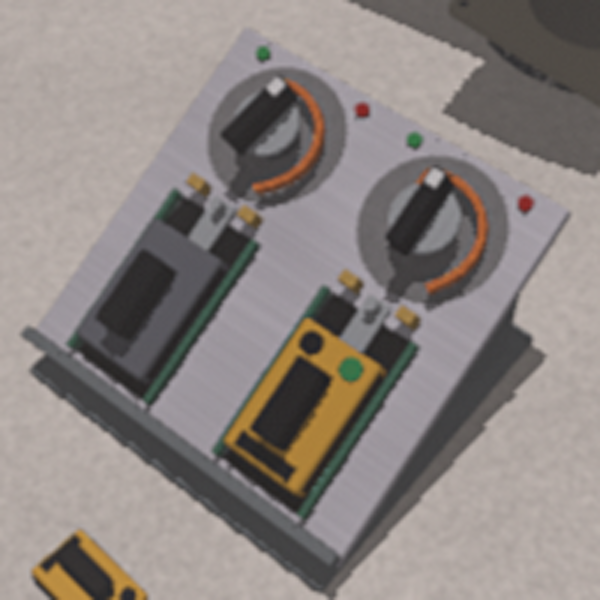

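Both crops agree. The yellow unit is in the robot's left bay, at top crop (175,170) and scene crop (305,400). It is the same size as the grey spare, and its cam is the left one. Next I'll find the bed pose from its corners and cam circles in both views.

```bash
cat > h.py <<'E'
from bench import *
import numpy as np, cv2
from scipy.spatial.transform import Rotation as Ro
from scipy.optimize import least_squares
def toolT(s):
    T=np.eye(4); T[:3,:3]=Ro.from_euler('xyz',s['tcp_rot'],degrees=True).as_matrix(); T[:3,3]=s['tool_pos']; return T
def camT(n,s=None):
    m=camera_model(n); K=np.array(m['intrinsics']); d=np.array(m['dist_coeffs'])
    T=np.array(m['pose']) if n!='wrist' else toolT(s)@np.array(m['T_tool_cam'])
    return K,d,T
def proj(P,c):
    K,d,T=c; W=np.linalg.inv(T)
    return cv2.projectPoints(np.asarray(P,float).reshape(-1,3),cv2.Rodrigues(W[:3,:3])[0],W[:3,3],K,d)[0].reshape(-1,2)
def ray(uv,c):
    K,d,T=c; p=cv2.undistortPoints(np.asarray(uv,float).reshape(-1,1,2),K,d).reshape(-1,2)
    D=np.c_[p,np.ones(len(p))]@T[:3,:3].T
    return T[:3,3],D
def bedR(yaw):
    # yaw: heading of uphill dir horizontally
    c,s=np.cos(yaw),np.sin(yaw); t=np.radians(28)
    x=np.array([c*np.cos(t),s*np.cos(t),np.sin(t)]); y=np.array([-s,c,0]); z=np.cross(x,y)
    return np.c_[x,y,z]
def bedT(p):
    T=np.eye(4); T[:3,:3]=bedR(p[3]); T[:3,3]=p[:3]; return T
def onbed(uv,c,B,h):
    o,D=ray(uv,c); n=B[:3,2]; p0=B[:3,3]+h*n
    t=((p0-o)@n)/(D@n); P=o+D*t[:,None]
    return (P-B[:3,3])@B[:3,:3]
E
python3 - <<'E'
from h import *
t=lambda a:(np.array(a)/4.6+[225,150]); s=lambda a:(np.array(a)/3+[245,185])
obj=np.array([[75,-155,0],[75,155,0],[0,-75,0],[0,75,0]],float)
top=t([[40,518],[590,463],[178,405],[440,382]]); sc=s([[570,213],[247,28],[433,230],[277,133]])
ct,cs=camT('top'),camT('scene')
f=lambda p:np.r_[(proj(obj@bedT(p)[:3,:3].T+p[:3],ct)-top).ravel(),(proj(obj@bedT(p)[:3,:3].T+p[:3],cs)-sc).ravel()]
r=least_squares(f,[450,50,150,np.pi],x_scale=[1,1,1,.01])
print(r.x,np.degrees(r.x[3]),r.fun.round(1))
np.save('bed.npy',r.x); B=bedT(r.x)
print('pointer',onbed(t([[162,372],[426,346]]),ct,B,61).round(1),onbed(s([[434,177],[276,86]]),cs,B,61).round(1))
print('pin L,R', onbed(t([[180,290],[432,267]]),ct,B,22).round(1), onbed(s([[376,300],[222,203]]),cs,B,22).round(1))
print('rib', onbed(s([[292,402],[137,292]]),cs,B,62).round(1),onbed(t([[167,140],[413,115]]),ct,B,62).round(1))
E
```

```text
[448.1106632   57.24577067 143.64839384   3.22156023] 184.58180449898646 [-0.4  0.9 -0.2  1.7  0.3 -0.6 -0.6 -0.9  1.  -2.4  0.8 -2.1 -1.8  1.8
 -1.2  2.8]
pointer [[ 24.5 -75.4  61. ]
 [ 23.8  71.   61. ]] [[ 30.5 -74.2  61. ]
 [ 29.3  71.5  61. ]]
pin L,R [[-65.7 -71.   22. ]
 [-64.9  77.8  22. ]] [[-64.  -76.9  22. ]
 [-65.4  71.2  22. ]]
rib [[-159.7  -80.4   62. ]
 [-159.1   68.5   62. ]] [[-149.4  -72.7   62. ]
 [-150.4   74.9   62. ]]
```

```bash
cat >> h.py <<'E'
def goal(bx,by,bz,sgn=1):
    "tool pose: z into the bed, tool x along bed x*sgn"
    B=bedT(np.load('bed.npy')); T=np.eye(4)
    T[:3,:3]=B[:3,:3]@np.diag([sgn,-sgn,-1.]); T[:3,3]=B[:3,3]+B[:3,:3]@[bx,by,bz]; return T
def delta(G):
    s=sense(); T=toolT(s); D=np.linalg.inv(T)@G
    print('t cm (tool)',(D[:3,3]/10).round(2),'rotvec deg',Ro.from_matrix(D[:3,:3]).as_rotvec(degrees=True).round(2))
def inbed():
    s=sense();B=bedT(np.load('bed.npy')); D=np.linalg.inv(B)@toolT(s)
    print('tcp in bed',D[:3,3].round(1),'xdir',D[:3,0].round(3),'zdir',D[:3,2].round(3),'j',s['joint_pos'].round(1),'t',s['time'],'gap',s['finger_gap'],'F',s['ft_force'].round(1))
E
python3 - <<'E'
from h import *
import bench; print([n for n in dir(bench) if n[0]!='_'])
G=goal(-60,-75,200); print(G.round(3)); delta(G)
E
```

```text
['PlanningError', 'camera_model', 'grip_depth', 'hand_in', 'sense', 'snapshot']
[[-8.80000e-01 -8.00000e-02 -4.68000e-01  5.88521e+02]
 [-7.10000e-02  9.97000e-01 -3.80000e-02  1.43739e+02]
 [ 4.69000e-01  0.00000e+00 -8.83000e-01  2.92070e+02]
 [ 0.00000e+00  0.00000e+00  0.00000e+00  1.00000e+00]]
t cm (tool) [ 60.53 -57.53  -6.07] rotvec deg [  40.84    3.97 -163.81]
```

{"method": "step_arm", "body": {
  "plan": [
    {"tz": -3.5},
    {"tz": -3.5},
    {"tz": -3.5},
    {"tx": 2.7, "ty": -2.6},
    {"tx": 2.7, "ty": -2.6},
    {"tx": 2.7, "ty": -2.6},
    {"tx": 2.7, "ty": -2.6},
    {"tx": 2.7, "ty": -2.6}
  ]
}}

```text
invalid input
```

{"method": "step_arm", "body": {
  "plan": [
    {"tx": 2.7, "ty": -2.6},
    {"tx": 2.7, "ty": -2.6},
    {"tx": 2.7, "ty": -2.6},
    {"tx": 2.7, "ty": -2.6},
    {"tx": 2.7, "ty": -2.6},
    {"tx": 2.7, "ty": -2.6},
    {"tx": 2.7, "ty": -2.6},
    {"tx": 2.7, "ty": -2.6}
  ]
}}

```text
invalid input
```

{"method": "step_arm", "body": {
  "plan": [
    {"tx": 2.7, "ty": -2.6},
    {"tx": 2.7, "ty": -2.6},
    {"tx": 2.7, "ty": -2.6},
    {"tx": 2.7, "ty": -2.6},
    {"tx": 2.7, "ty": -2.6},
    {"tx": 2.7, "ty": -2.6},
    {"tx": 2.7, "ty": -2.6},
    {"tx": 2.7, "ty": -2.6}
  ]
}}

```text
invalid input
```

```bash
python3 - <<'E'
from h import *
G=goal(-60,-75,200); delta(G); inbed()
print(grip_depth)
E
```

```text
t cm (tool) [ 60.53 -57.53  -6.07] rotvec deg [  40.84    3.97 -163.81]
tcp in bed [334.1 608.9 -79.3] xdir [-0.865 -0.198  0.46 ] zdir [-0.469 -0.001 -0.883] j [-78.9   7.5  85.3  -0.   87.3  -4.9] t 0.15 gap 85.32211703964747 F [-0.1 -0.  -0.2]
18.700000000000003
```

Rows seem to need every field filled in.

{"method": "step_arm", "body": {
  "plan": [
    {"grip": 8.5, "tx": 0, "ty": 0, "tz": -3.5, "ax": 0, "ay": 0, "az": 0},
    {"grip": 8.5, "tx": 0, "ty": 0, "tz": -3.5, "ax": 0, "ay": 0, "az": 0},
    {"grip": 8.5, "tx": 0, "ty": 0, "tz": -3.5, "ax": 0, "ay": 0, "az": 0},
    {"grip": 8.5, "tx": 2.7, "ty": -2.6, "tz": 0, "ax": 0, "ay": 0, "az": 0},
    {"grip": 8.5, "tx": 2.7, "ty": -2.6, "tz": 0, "ax": 0, "ay": 0, "az": 0},
    {"grip": 8.5, "tx": 2.7, "ty": -2.6, "tz": 0, "ax": 0, "ay": 0, "az": 0},
    {"grip": 8.5, "tx": 2.7, "ty": -2.6, "tz": 0, "ax": 0, "ay": 0, "az": 0},
    {"grip": 8.5, "tx": 2.7, "ty": -2.6, "tz": 0, "ax": 0, "ay": 0, "az": 0}
  ]
}}

```text
time: 0.82
tool_pos: [260.0, -412.8, 335.9]
tcp_rot: [-180.0, -0.0, 16.0]
ft_force: [0.2, 0.0, 0.8]
finger_gap: 84.8
```

{"method": "step_arm", "body": {
  "plan": [
    {"grip": 8.5, "tx": 2.7, "ty": -2.6, "tz": 0, "ax": 0, "ay": 0, "az": 0},
    {"grip": 8.5, "tx": 2.7, "ty": -2.6, "tz": 0, "ax": 0, "ay": 0, "az": 0},
    {"grip": 8.5, "tx": 2.7, "ty": -2.6, "tz": 0, "ax": 0, "ay": 0, "az": 0},
    {"grip": 8.5, "tx": 2.7, "ty": -2.6, "tz": 0, "ax": 0, "ay": 0, "az": 0},
    {"grip": 8.5, "tx": 2.7, "ty": -2.6, "tz": 0, "ax": 0, "ay": 0, "az": 0},
    {"grip": 8.5, "tx": 2.7, "ty": -2.6, "tz": 0, "ax": 0, "ay": 0, "az": 0},
    {"grip": 8.5, "tx": 2.7, "ty": -2.6, "tz": 0, "ax": 0, "ay": 0, "az": 0},
    {"grip": 8.5, "tx": 2.7, "ty": -2.6, "tz": 0, "ax": 0, "ay": 0, "az": 0}
  ]
}}

```text
time: 1.48
tool_pos: [410.1, -153.1, 336.2]
tcp_rot: [180.0, -0.0, 16.0]
ft_force: [1.1, -1.1, 0.9]
finger_gap: 85.2
```

{"method": "step_arm", "body": {
  "plan": [
    {"grip": 8.5, "tx": 2.7, "ty": -2.6, "tz": 0, "ax": 0, "ay": 0, "az": 0},
    {"grip": 8.5, "tx": 2.7, "ty": -2.6, "tz": 0, "ax": 0, "ay": 0, "az": 0},
    {"grip": 8.5, "tx": 2.7, "ty": -2.6, "tz": 0, "ax": 0, "ay": 0, "az": 0},
    {"grip": 8.5, "tx": 2.7, "ty": -2.6, "tz": 0, "ax": 0, "ay": 0, "az": 0},
    {"grip": 8.5, "tx": 2.7, "ty": -2.6, "tz": 0, "ax": 0, "ay": 0, "az": 0},
    {"grip": 8.5, "tx": 2.7, "ty": -2.6, "tz": 0, "ax": 0, "ay": 0, "az": 0},
    {"grip": 8.5, "tx": 2.7, "ty": -2.6, "tz": 0, "ax": 0, "ay": 0, "az": 0},
    {"grip": 8.5, "tx": 2.7, "ty": -2.6, "tz": 0, "ax": 0, "ay": 0, "az": 0}
  ]
}}

```text
time: 2.15
tool_pos: [560.4, 106.6, 335.9]
tcp_rot: [-180.0, 0.0, 16.0]
ft_force: [0.1, -0.6, 0.7]
finger_gap: 84.8
```

```bash
python3 - <<'E'
from h import *
G=goal(-60,-75,200); delta(G); inbed()
E
```

```text
t cm (tool) [ 3.73 -2.79  4.38] rotvec deg [  40.81    4.1  -163.82]
tcp in bed [-12.  -40.3 224.2] xdir [-0.865 -0.199  0.46 ] zdir [-0.469  0.    -0.883] j [ 5.6  1.8 80.4 -0.  97.8 79.6] t 2.15 gap 84.80067779001885 F [ 0.1 -0.6  0.7]
```

{"method": "step_arm", "body": {
  "plan": [
    {"grip": 8.5, "tx": 0, "ty": 0, "tz": 0, "ax": 0, "ay": 0, "az": -7},
    {"grip": 8.5, "tx": 0, "ty": 0, "tz": 0, "ax": 0, "ay": 0, "az": -7},
    {"grip": 8.5, "tx": 0, "ty": 0, "tz": 0, "ax": 0, "ay": 0, "az": -7},
    {"grip": 8.5, "tx": 0, "ty": 0, "tz": 0, "ax": 0, "ay": 0, "az": -7},
    {"grip": 8.5, "tx": 0, "ty": 0, "tz": 0, "ax": 0, "ay": 0, "az": -7},
    {"grip": 8.5, "tx": 0, "ty": 0, "tz": 0, "ax": 0, "ay": 0, "az": -7},
    {"grip": 8.5, "tx": 0, "ty": 0, "tz": 0, "ax": 0, "ay": 0, "az": -7},
    {"grip": 8.5, "tx": 0, "ty": 0, "tz": 0, "ax": 0, "ay": 0, "az": -7}
  ]
}}

```text
time: 2.82
tool_pos: [559.7, 104.7, 335.9]
tcp_rot: [-180.0, 0.0, 72.4]
ft_force: [-0.0, -0.3, 0.9]
finger_gap: 85.2
```

{"method": "step_arm", "body": {
  "plan": [
    {"grip": 8.5, "tx": 0, "ty": 0, "tz": 0, "ax": 0, "ay": 0, "az": -7},
    {"grip": 8.5, "tx": 0, "ty": 0, "tz": 0, "ax": 0, "ay": 0, "az": -7},
    {"grip": 8.5, "tx": 0, "ty": 0, "tz": 0, "ax": 0, "ay": 0, "az": -7},
    {"grip": 8.5, "tx": 0, "ty": 0, "tz": 0, "ax": 0, "ay": 0, "az": -7},
    {"grip": 8.5, "tx": 0, "ty": 0, "tz": 0, "ax": 0, "ay": 0, "az": -7},
    {"grip": 8.5, "tx": 0, "ty": 0, "tz": 0, "ax": 0, "ay": 0, "az": -7},
    {"grip": 8.5, "tx": 0, "ty": 0, "tz": 0, "ax": 0, "ay": 0, "az": -7},
    {"grip": 8.5, "tx": 0, "ty": 0, "tz": 0, "ax": 0, "ay": 0, "az": -7}
  ]
}}

```text
time: 3.48
tool_pos: [559.7, 104.7, 335.9]
tcp_rot: [-180.0, -0.0, 128.4]
ft_force: [0.4, 0.1, -0.9]
finger_gap: 85.1
```

{"method": "step_arm", "body": {
  "plan": [
    {"grip": 8.5, "tx": 0, "ty": 0, "tz": 0, "ax": 0, "ay": 0, "az": -7},
    {"grip": 8.5, "tx": 0, "ty": 0, "tz": 0, "ax": 0, "ay": 0, "az": -7},
    {"grip": 8.5, "tx": 0, "ty": 0, "tz": 0, "ax": 0, "ay": 0, "az": -7},
    {"grip": 8.5, "tx": 0, "ty": 0, "tz": 0, "ax": 0, "ay": 0, "az": -7},
    {"grip": 8.5, "tx": 0, "ty": 0, "tz": 0, "ax": 0, "ay": 0, "az": -7},
    {"grip": 8.5, "tx": 0, "ty": 0, "tz": 0, "ax": 0, "ay": 0, "az": -7},
    {"grip": 8.5, "tx": 0, "ty": 0, "tz": 0, "ax": 0, "ay": 0, "az": -7},
    {"grip": 8.5, "tx": 0, "ty": 0, "tz": 0, "ax": 0, "ay": 0, "az": -7}
  ]
}}

```text
time: 4.15
tool_pos: [559.7, 104.7, 335.9]
tcp_rot: [-180.0, -0.0, -175.6]
ft_force: [0.9, -1.0, 0.2]
finger_gap: 84.6
```

```bash
python3 - <<'E'
from h import *
G=goal(-60,-75,200); delta(G); inbed()
E
```

```text
t cm (tool) [-3.18  3.68  4.38] rotvec deg [ 0.05 27.95 -0.2 ]
tcp in bed [-11.3 -38.4 223.7] xdir [ 0.883 -0.004 -0.469] zdir [-0.469  0.    -0.883] j [  5.4   1.7  80.6  -0.   97.8 -88.9] t 4.15 gap 84.56159872287144 F [ 0.9 -1.   0.2]
```

{"method": "step_arm", "body": {
  "plan": [
    {"grip": 8.5, "tx": 0, "ty": 0, "tz": 0, "ax": 0, "ay": 7, "az": 0},
    {"grip": 8.5, "tx": 0, "ty": 0, "tz": 0, "ax": 0, "ay": 7, "az": 0},
    {"grip": 8.5, "tx": 0, "ty": 0, "tz": 0, "ax": 0, "ay": 7, "az": 0},
    {"grip": 8.5, "tx": 0, "ty": 0, "tz": 0, "ax": 0, "ay": 7, "az": 0},
    {"grip": 8.5, "tx": -2.4, "ty": 1.8, "tz": 1.2, "ax": 0, "ay": 0, "az": 0},
    {"grip": 8.5, "tx": -2.4, "ty": 1.8, "tz": 1.2, "ax": 0, "ay": 0, "az": 0},
    {"grip": 8.5, "tx": 0, "ty": 0, "tz": 0, "ax": 0, "ay": 0, "az": 0},
    {"grip": 8.5, "tx": 0, "ty": 0, "tz": 0, "ax": 0, "ay": 0, "az": 0}
  ]
}}

```text
time: 4.82
tool_pos: [587.8, 143.4, 288.8]
tcp_rot: [-180.0, -28.4, -175.9]
ft_force: [-0.9, 0.6, -0.2]
finger_gap: 84.6
```

```bash
python3 - <<'E'
from h import *
import pickle
G=goal(-60,-75,200); delta(G); inbed()
s=sense(); pickle.dump(s,open('s1.pkl','wb')); cv2.imwrite('pics/w1.png',snapshot('wrist')[:,:,::-1])
E
```

```text
t cm (tool) [ 0.09  0.02 -0.33] rotvec deg [ 0.21 -0.37 -0.43]
tcp in bed [-60.9 -74.8 196.7] xdir [ 1.    -0.007  0.006] zdir [ 0.006 -0.004 -1.   ] j [  7.8  36.2  48.1   2.1 124.  -85.6] t 4.8167 gap 84.58165107766425 F [-0.9  0.6 -0.2]
```

View pics/w1.png

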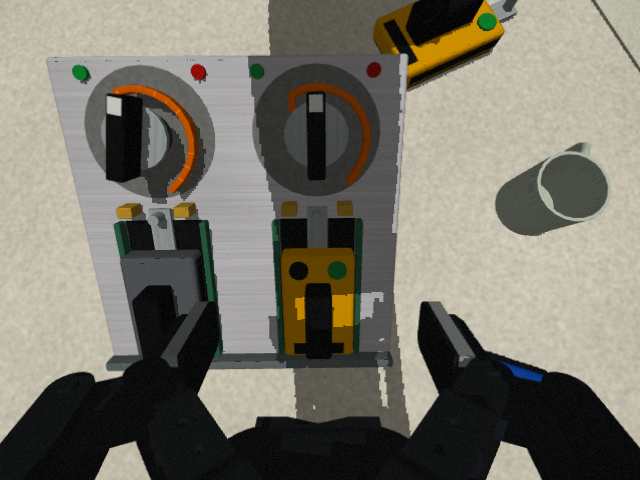

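The wrist view shows:
- left cam, disc centred near (316,130), wing upright with its white mark at (316,103)
- detector rib at (319,320), pin plate near (317,215)
- bed uphill corners at (48,58) and (405,57)

I'll refit the bed pose with these included.

```bash
python3 - <<'E'
from h import *
import pickle
s1=pickle.load(open('s1.pkl','rb'))
im=cv2.imread('pics/w1.png')
# ellipse outline of cam discs: grey darker than bed
t=lambda a:(np.array(a)/4.6+[225,150]); s=lambda a:(np.array(a)/3+[245,185])
obj=np.array([[75,-155,0],[75,155,0],[0,-75,0],[0,75,0]],float)
top=t([[40,518],[590,463],[178,405],[440,382]]); sc=s([[570,213],[247,28],[433,230],[277,133]])
wr=np.array([[405,57],[48,58],[316,130],[149.5,132]],float)
cs=[camT('top'),camT('scene'),camT('wrist',s1)]; ob=[top,sc,wr]; w=[1,1,1]
f=lambda p:np.concatenate([k*(proj(obj@bedT(p)[:3,:3].T+p[:3],c)-o).ravel() for k,c,o in zip(w,cs,ob)])
r=least_squares(f,np.load('bed.npy'),x_scale=[1,1,1,.01]); print(r.x,np.degrees(r.x[3]),r.fun.round(1))
np.save('bed.npy',r.x);B=bedT(r.x); c=cs[2]
print('corners',onbed(wr,c,B,0).round(1))
print('pointer61',onbed([[316,103]],c,B,61).round(1),'wing ends',onbed([[316,94],[316.5,179]],c,B,61).round(1))
print('pin22',onbed([[317,211]],c,B,22).round(1))
print('rib top ends',onbed([[318,284],[320,352]],c,B,62).round(1),'housing top uphill edge',onbed([[281,249],[354,249]],c,B,30).round(1))
inbed()
a=im[70:250,240:400]; cv2.imwrite('pics/w1a.png',cv2.resize(a,None,fx=3.3,fy=3.3,interpolation=cv2.INTER_CUBIC))
a=im[190:370,250:390]; cv2.imwrite('pics/w1b.png',cv2.resize(a,None,fx=3.3,fy=3.3,interpolation=cv2.INTER_CUBIC))
E
```

```text
[446.59064289  53.67893087 139.68613199   3.21961646] 184.47043500674795 [ 1.2  1.6  1.1  2.6  1.8  0.1  0.8 -0.1 -0.3 -2.4  0.3 -1.9 -2.8  1.7
 -1.8  2.8 -0.8 -7.6  1.1 -7.  -2.3  8.6  5.   7.5]
corners [[  69.  -156.1    0. ]
 [  69.5  157.3    0. ]
 [   7.8  -77.2    0. ]
 [   6.8   78.6    0. ]]
pointer61 [[ 29.7 -77.5  61. ]] wing ends [[ 36.  -77.6  61. ]
 [-27.7 -77.5  61. ]]
pin22 [[-64.7 -77.7  22. ]]
rib top ends [[-120.9  -78.1   62. ]
 [-192.3  -79.6   62. ]] housing top uphill edge [[ -99.8  -43.1   30. ]
 [-100.2 -112.7   30. ]]
tcp in bed [-59.5 -77.9 203.4] xdir [ 1.    -0.006  0.003] zdir [ 0.003 -0.003 -1.   ] j [  7.8  36.   48.    2.1 124.1 -85.6] t 4.8667 gap 84.89052512985799 F [-0.3 -0.1  0.5]
```

View pics/w1a.png

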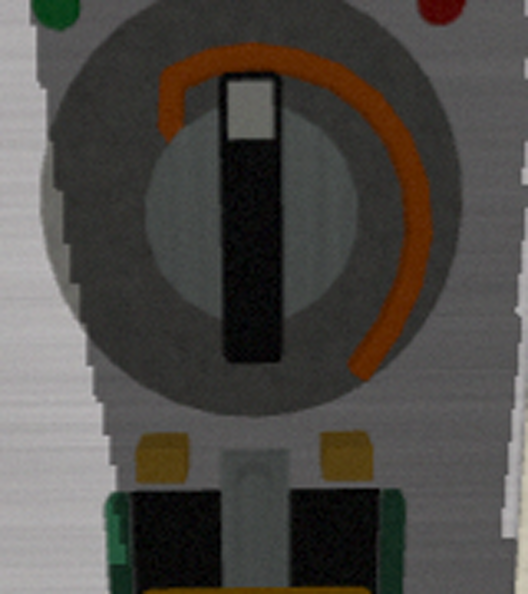

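View pics/w1b.png

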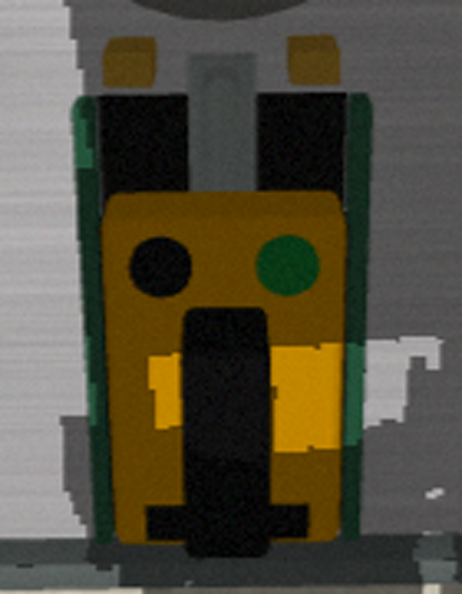

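```bash
python3 - <<'E'
from h import *
import pickle
s1=pickle.load(open('s1.pkl','rb'))
t=lambda a:(np.array(a)/4.6+[225,150]); s=lambda a:(np.array(a)/3+[245,185])
def obj(e): return np.array([[e,-155,0],[e,155,0],[0,-75,0],[0,75,0]],float)
wing=np.array([[32,-75,61],[-32,-75,61]],float)
top=t([[40,518],[590,463],[178,405],[440,382]]); sc=s([[570,213],[247,28],[433,230],[277,133]])
wr=np.array([[405,57],[48,58],[316.2,131],[149.5,132],[316,91.8],[316.5,179.7]],float)
cs=[camT('top'),camT('scene'),camT('wrist',s1)]; ob=[top,sc,wr]
def f(p):
    B=bedT(p); X=lambda o:o@B[:3,:3].T+p[:3]; o=obj(p[4]); 
    return np.concatenate([(proj(X(o),cs[0])-top).ravel(),(proj(X(o),cs[1])-sc).ravel(),(proj(X(np.r_[o,wing]),cs[2])-wr).ravel()])
r=least_squares(f,np.r_[np.load('bed.npy'),70],x_scale=[1,1,1,.01,1],loss='soft_l1'); print(r.x,np.degrees(r.x[3])); q=f(r.x).round(1);print(q[:8],q[8:16],q[16:])
np.save('bed.npy',r.x[:4]);B=bedT(r.x); c=cs[2]
print('pin22',onbed([[317,211]],c,B,22).round(1))
print('rib top ends',onbed([[318,284],[320,352]],c,B,62).round(1),'housing top uphill edge',onbed([[281,249],[354,249]],c,B,30).round(1))
print('ledge',onbed([[390,356]],c,B,0).round(1))
inbed()
E
```

```text
[444.16583337  55.73422611 148.02965206   3.21751257  62.6523438 ] 184.34989094520938
[-0.1 -1.9 -0.1 -0.7  0.6  0.5 -0.   0.4] [-1.3 -0.2 -1.1 -0.5 -1.1 -0.7 -0.4  0.3] [ 3.2 -0.3  0.5 -0.3 -0.2  1.6  3.5  1.2 -0.5 -0.8 -0.5 -1.1]
pin22 [[-68.8 -75.6  22. ]]
rib top ends [[-123.4  -76.2   62. ]
 [-193.3  -77.8   62. ]] housing top uphill edge [[-103.1  -41.8   30. ]
 [-103.5 -110.    30. ]]
ledge [[-246. -158.   -0.]]
tcp in bed [-65.2 -76.  197. ] xdir [ 1.    -0.004  0.003] zdir [ 0.003 -0.002 -1.   ] j [  7.8  36.   48.    2.1 124.1 -85.6] t 4.8667 gap 84.89052512985799 F [-0.3 -0.1  0.5]
```

{"method": "step_arm", "body": {
  "plan": [
    {"grip": 8.5, "tx": -2.5, "ty": 0, "tz": 1.0, "ax": 0, "ay": 0, "az": 0},
    {"grip": 8.5, "tx": -2.5, "ty": 0, "tz": 1.0, "ax": 0, "ay": 0, "az": 0},
    {"grip": 8.5, "tx": -2.5, "ty": 0, "tz": 2.0, "ax": 0, "ay": 0, "az": 0},
    {"grip": 8.5, "tx": -2.5, "ty": 0, "tz": 2.0, "ax": 0, "ay": 0, "az": 0},
    {"grip": 8.5, "tx": 0, "ty": 0.1, "tz": 2.0, "ax": 0, "ay": 0, "az": 0},
    {"grip": 8.5, "tx": 0, "ty": 0, "tz": 2.0, "ax": 0, "ay": 0, "az": 0},
    {"grip": 8.5, "tx": 0, "ty": 0, "tz": 1.0, "ax": 0, "ay": 0, "az": 0},
    {"grip": 8.5, "tx": 0, "ty": 0, "tz": 0, "ax": 0, "ay": 0, "az": 0}
  ]
}}

```text
time: 5.53
tool_pos: [623.5, 145.5, 147.9]
tcp_rot: [-180.0, -28.1, -176.0]
ft_force: [0.0, 0.5, 0.4]
finger_gap: 85.0
```

```bash
python3 - <<'E'
from h import *
import pickle
inbed()
s=sense(); pickle.dump(s,open('s2.pkl','wb')); cv2.imwrite('pics/w2.png',snapshot('wrist')[:,:,::-1])
E
```

```text
tcp in bed [-163.9  -75.9   87. ] xdir [ 1.    -0.006  0.002] zdir [ 0.002 -0.003 -1.   ] j [  7.6  45.3  49.5   1.8 113.2 -86.1] t 5.5333 gap 84.95871832625612 F [0.  0.5 0.4]
```

View pics/w2.png

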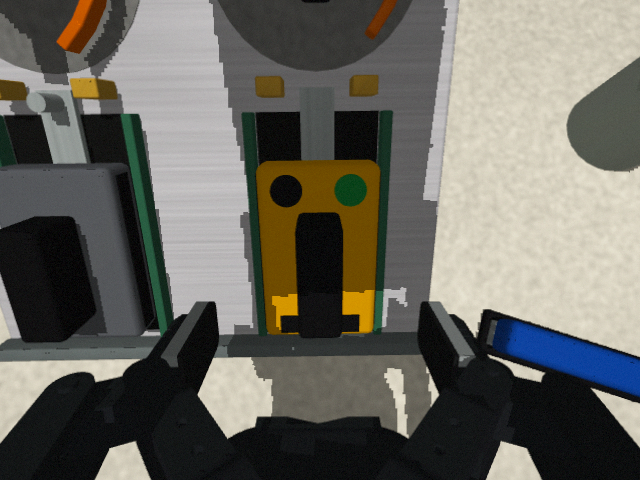

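The rib (320,275) is centred between the fingers (218 and 420). I'll check height from the 70 mm housing width.

```bash
python3 - <<'E'
from h import *
import pickle
s=pickle.load(open('s2.pkl','rb')); B=bedT(np.load('bed.npy')); c=camT('wrist',s)
print('housing top corners',onbed([[257,175],[380,175],[258,330],[376,330]],c,B,30).round(1))
print('tongue tip/pin',onbed([[317,88]],c,B,22).round(1),onbed([[317,88]],c,B,8).round(1))
print('rib uphill at 30',onbed([[320,213]],c,B,30).round(1), 'rails y', onbed([[247,115],[387,115]],c,B,12).round(1))
print('rib downhill 62',onbed([[320,337]],c,B,62).round(1),onbed([[296,270],[343,270]],c,B,62).round(1))
E
```

```text
housing top corners [[-114.5  -41.4   30. ]
 [-114.9 -111.1   30. ]
 [-216.7  -35.8   30. ]
 [-217.3 -113.6   30. ]]
tongue tip/pin [[-68.5 -75.7  22. ]] [[-67.7 -75.7   8. ]]
rib uphill at 30 [[-137.  -77.   30.]] rails y [[ -82.3  -34.6   12. ]
 [ -82.8 -116.6   12. ]]
rib downhill 62 [[-199.9  -76.5   62. ]] [[-158.9  -64.1   62. ]
 [-159.   -88.6   62. ]]
```

{"method": "step_arm", "body": {
  "plan": [
    {"grip": 8.5, "tx": 0, "ty": 0.1, "tz": 1.5, "ax": 0, "ay": 0, "az": 0},
    {"grip": 8.5, "tx": -0.2, "ty": 0, "tz": 1.5, "ax": 0, "ay": 0, "az": 0},
    {"grip": 8.5, "tx": 0, "ty": 0, "tz": 1.0, "ax": 0, "ay": 0, "az": 0},
    {"grip": 8.5, "tx": 0, "ty": 0, "tz": 0.9, "ax": 0, "ay": 0, "az": 0},
    {"grip": 8.5, "tx": 0, "ty": 0, "tz": 0, "ax": 0, "ay": 0, "az": 0}
  ]
}}

```text
time: 6.0
tool_pos: [603.5, 145.6, 104.8]
tcp_rot: [-180.0, -28.0, -176.0]
ft_force: [-0.2, -0.6, -0.6]
finger_gap: 84.6
```

{"method": "step_arm", "body": {
  "newtons": 30,
  "plan": [
    {"grip": 2.0, "tx": 0, "ty": 0, "tz": 0, "ax": 0, "ay": 0, "az": 0},
    {"grip": 2.0, "tx": 0, "ty": 0, "tz": 0, "ax": 0, "ay": 0, "az": 0},
    {"grip": 2.0, "tx": 0, "ty": 0, "tz": 0, "ax": 0, "ay": 0, "az": 0},
    {"grip": 2.0, "tx": 0, "ty": 0, "tz": 0, "ax": 0, "ay": 0, "az": 0},
    {"grip": 2.0, "tx": 0, "ty": 0, "tz": 0, "ax": 0, "ay": 0, "az": 0},
    {"grip": 2.0, "tx": 0, "ty": 0, "tz": 0, "ax": 0, "ay": 0, "az": 0},
    {"grip": 2.0, "tx": 0, "ty": 0, "tz": 0, "ax": 0, "ay": 0, "az": 0},
    {"grip": 2.0, "tx": 0, "ty": 0, "tz": 0, "ax": 0, "ay": 0, "az": 0}
  ]
}}

```text
time: 6.67
tool_pos: [604.2, 145.7, 104.8]
tcp_rot: [-180.0, -27.9, -176.0]
ft_force: [2.5, -1.3, 2.3]
finger_gap: 23.6
```

```bash
python3 - <<'E'
from h import *
import pickle
inbed()
s=sense(); pickle.dump(s,open('s3.pkl','wb')); cv2.imwrite('pics/w3.png',snapshot('wrist')[:,:,::-1])
E
```

```text
tcp in bed [-167.2  -77.6   39.9] xdir [ 1.    -0.005 -0.001] zdir [-0.001 -0.003 -1.   ] j [  7.8  43.7  56.5   1.8 107.7 -86.1] t 6.6667 gap 23.552725221828965 F [ 2.5 -1.3  2.3]
```

View pics/w3.png

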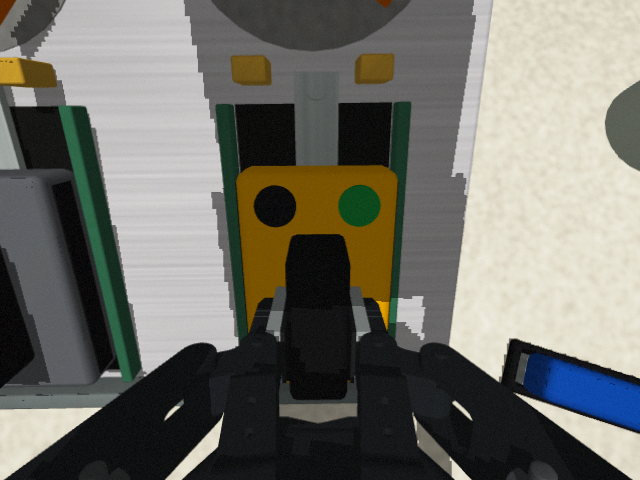

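{"method": "step_arm", "body": {
  "plan": [
    {"grip": 2.0, "tx": 0.4, "ty": 0, "tz": 0, "ax": 0, "ay": 0, "az": 0},
    {"grip": 2.0, "tx": 0.4, "ty": 0, "tz": 0, "ax": 0, "ay": 0, "az": 0},
    {"grip": 2.0, "tx": 0.4, "ty": 0, "tz": 0, "ax": 0, "ay": 0, "az": 0},
    {"grip": 2.0, "tx": 0.4, "ty": 0, "tz": 0, "ax": 0, "ay": 0, "az": 0},
    {"grip": 2.0, "tx": 0.4, "ty": 0, "tz": 0, "ax": 0, "ay": 0, "az": 0},
    {"grip": 2.0, "tx": 0.4, "ty": 0, "tz": 0, "ax": 0, "ay": 0, "az": 0},
    {"grip": 2.0, "tx": 0.4, "ty": 0, "tz": 0, "ax": 0, "ay": 0, "az": 0},
    {"grip": 2.0, "tx": 0, "ty": 0, "tz": 0, "ax": 0, "ay": 0, "az": 0}
  ]
}}

```text
time: 7.38
tool_pos: [579.4, 144.5, 118.0]
tcp_rot: [180.0, -27.9, -175.9]
ft_force: [3.8, 1.4, 4.8]
finger_gap: 23.3
```

```bash
python3 - <<'E'
from h import *
import pickle
inbed(); B=bedT(np.load('bed.npy')); print('F bed',[(B[:3,:3].T@sense()['ft_force']).round(1)])
s=sense(); pickle.dump(s,open('s4.pkl','wb')); cv2.imwrite('pics/w4.png',snapshot('wrist')[:,:,::-1])
E
```

```text
tcp in bed [-139.1  -78.2   39.9] xdir [ 1.    -0.005 -0.002] zdir [-0.002 -0.003 -1.   ] j [  7.9  39.   61.9   1.9 107.  -86. ] t 7.3833 gap 23.31815628183248 F [3.8 1.4 4.8]
F bed [array([-1.2, -1.1,  6.1])]
```

View pics/w4.png

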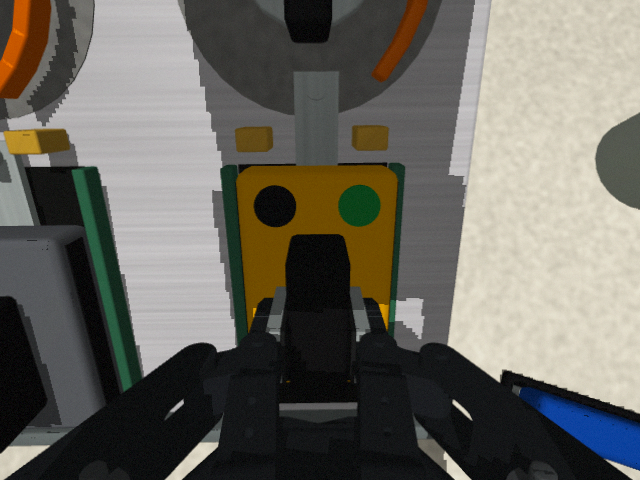

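{"method": "step_arm", "body": {
  "plan": [
    {"grip": 2.0, "tx": 0.2, "ty": 0, "tz": -0.1, "ax": 0, "ay": 0, "az": 0},
    {"grip": 2.0, "tx": 0.2, "ty": 0, "tz": 0, "ax": 0, "ay": 0, "az": 0},
    {"grip": 2.0, "tx": 0.2, "ty": 0, "tz": 0, "ax": 0, "ay": 0, "az": 0},
    {"grip": 2.0, "tx": 0, "ty": 0, "tz": 0, "ax": 0, "ay": 0, "az": 0},
    {"grip": 2.0, "tx": 0, "ty": 0, "tz": 0, "ax": 0, "ay": 0, "az": 0}
  ]
}}

```text
time: 7.85
tool_pos: [573.7, 143.8, 121.0]
tcp_rot: [180.0, -28.1, -176.0]
ft_force: [1.1, 0.6, -0.4]
finger_gap: 23.4
```

```bash
python3 - <<'E'
from h import *
inbed(); B=bedT(np.load('bed.npy')); print('F bed',[(B[:3,:3].T@sense()['ft_force']).round(1)])
E
```

```text
tcp in bed [-132.7  -78.    39.9] xdir [ 1.    -0.005  0.001] zdir [ 0.001 -0.003 -1.   ] j [  8.   38.1  62.9   1.9 107.  -86. ] t 7.85 gap 23.413553196052888 F [ 1.1  0.6 -0.4]
F bed [array([-1.2, -0.5,  0.2])]
```

{"method": "step_arm", "body": {
  "plan": [
    {"grip": 2.0, "tx": 0.2, "ty": 0, "tz": 0, "ax": 0, "ay": 0, "az": 0},
    {"grip": 2.0, "tx": 0, "ty": 0, "tz": 0, "ax": 0, "ay": 0, "az": 0},
    {"grip": 2.0, "tx": 0, "ty": 0, "tz": 0, "ax": 0, "ay": 0, "az": 0},
    {"grip": 2.0, "tx": 0, "ty": 0, "tz": 0, "ax": 0, "ay": 0, "az": 0}
  ]
}}

```text
time: 8.18
tool_pos: [572.1, 143.6, 121.9]
tcp_rot: [-180.0, -28.1, -176.0]
ft_force: [1.2, -0.1, -1.7]
finger_gap: 23.3
```

```bash
python3 - <<'E'
from h import *
import pickle
inbed(); B=bedT(np.load('bed.npy')); print('F bed',[(B[:3,:3].T@sense()['ft_force']).round(1)])
s=sense(); pickle.dump(s,open('s5.pkl','wb')); cv2.imwrite('pics/w5.png',snapshot('wrist')[:,:,::-1])
E
```

```text
tcp in bed [-130.7  -77.9   39.9] xdir [ 1.    -0.005  0.001] zdir [ 0.001 -0.003 -1.   ] j [  8.   37.8  63.2   1.9 107.  -86. ] t 8.1833 gap 23.26599177913462 F [ 1.2 -0.1 -1.7]
F bed [array([-1.8,  0.2, -0.9])]
```

View pics/w5.png

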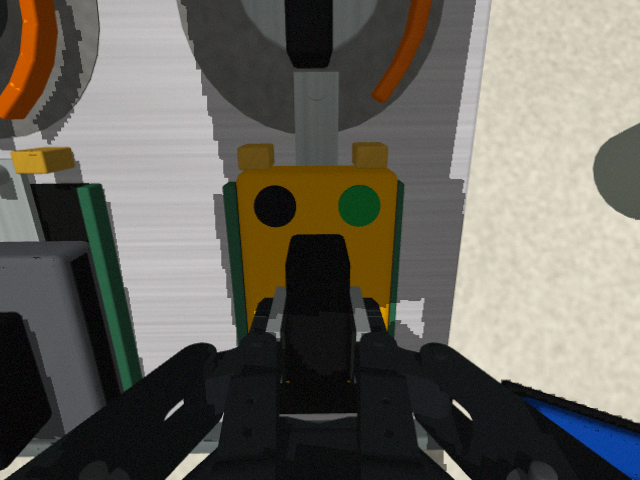

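{"method": "step_arm", "body": {
  "plan": [
    {"grip": 2.0, "tx": 0.2, "ty": 0, "tz": 0, "ax": 0, "ay": 0, "az": 0},
    {"grip": 2.0, "tx": 0, "ty": 0, "tz": 0, "ax": 0, "ay": 0, "az": 0},
    {"grip": 2.0, "tx": 0, "ty": 0, "tz": 0, "ax": 0, "ay": 0, "az": 0},
    {"grip": 2.0, "tx": 0, "ty": 0, "tz": 0, "ax": 0, "ay": 0, "az": 0}
  ]
}}

```text
time: 8.57
tool_pos: [570.5, 143.5, 122.8]
tcp_rot: [-180.0, -28.0, -176.0]
ft_force: [2.3, 0.7, -4.1]
finger_gap: 23.5
```

```bash
python3 - <<'E'
from h import *
import pickle
inbed(); B=bedT(np.load('bed.npy')); print('F bed',[(B[:3,:3].T@sense()['ft_force']).round(1)])
s=sense(); pickle.dump(s,open('s6.pkl','wb')); cv2.imwrite('pics/w6.png',snapshot('wrist')[:,:,::-1])
s=sense();print('F bed',[(B[:3,:3].T@s['ft_force']).round(1)])
a=np.hstack([cv2.imread(f'pics/w{k}.png')[60:200,210:430] for k in (5,6)]); cv2.imwrite('pics/w56.png',cv2.resize(a,None,fx=1.8,fy=1.8))
E
```

```text
tcp in bed [-129.   -77.9   40. ] xdir [ 1.    -0.005  0.   ] zdir [ 0.    -0.003 -1.   ] j [  8.   37.5  63.6   1.9 106.9 -86. ] t 8.5667 gap 23.514405512791498 F [ 2.3  0.7 -4.1]
F bed [array([-4. , -0.5, -2.5])]
F bed [array([-4.2, -0.4, -2.8])]
```

View pics/w56.png

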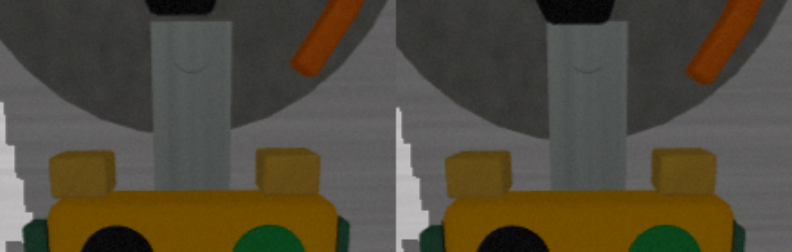

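Force along the slope rose by about 2.3 N for 2 mm, and the contacts touch the housing front at (255,165) and (370,165), so the contacts are engaged. Releasing now.

{"method": "step_arm", "body": {
  "plan": [
    {"grip": 4.0, "tx": 0, "ty": 0, "tz": 0, "ax": 0, "ay": 0, "az": 0},
    {"grip": 8.0, "tx": 0, "ty": 0, "tz": 0, "ax": 0, "ay": 0, "az": 0},
    {"grip": 8.0, "tx": 0, "ty": 0, "tz": 0, "ax": 0, "ay": 0, "az": 0},
    {"grip": 8.0, "tx": 0, "ty": 0, "tz": 0, "ax": 0, "ay": 0, "az": 0},
    {"grip": 8.0, "tx": 0, "ty": 0, "tz": 0, "ax": 0, "ay": 0, "az": 0},
    {"grip": 8.0, "tx": 0, "ty": 0, "tz": -2, "ax": 0, "ay": 0, "az": 0},
    {"grip": 8.0, "tx": 0, "ty": 0, "tz": -3, "ax": 0, "ay": 0, "az": 0},
    {"grip": 8.0, "tx": 0, "ty": 0, "tz": -3, "ax": 0, "ay": 0, "az": 0}
  ]
}}

```text
time: 9.28
tool_pos: [607.4, 146.1, 193.7]
tcp_rot: [-180.0, -28.2, -176.0]
ft_force: [0.0, 0.1, 0.7]
finger_gap: 80.3
```

{"method": "step_arm", "body": {
  "plan": [
    {"grip": 8.0, "tx": 2, "ty": 0, "tz": -2, "ax": 0, "ay": 0, "az": 0},
    {"grip": 8.0, "tx": 2, "ty": 0, "tz": -2, "ax": 0, "ay": 0, "az": 0},
    {"grip": 8.0, "tx": 2, "ty": 0, "tz": 0, "ax": 0, "ay": 0, "az": 0},
    {"grip": 8.0, "tx": 2, "ty": 0, "tz": 0, "ax": 0, "ay": 0, "az": 0},
    {"grip": 8.0, "tx": 0, "ty": 0, "tz": 0, "ax": 0, "ay": 0, "az": 0},
    {"grip": 8.0, "tx": 0, "ty": 0, "tz": 0, "ax": 0, "ay": 0, "az": 0}
  ]
}}

```text
time: 9.78
tool_pos: [556.3, 142.6, 267.7]
tcp_rot: [180.0, -27.9, -176.0]
ft_force: [0.2, -0.5, 1.0]
finger_gap: 80.1
```

```bash
python3 - <<'E'
from h import *
import pickle
inbed()
s=sense(); pickle.dump(s,open('s7.pkl','wb')); cv2.imwrite('pics/w7.png',snapshot('wrist')[:,:,::-1])
E
```

```text
tcp in bed [-48.4 -78.1 161.2] xdir [ 1.    -0.005 -0.002] zdir [-0.002 -0.003 -1.   ] j [  8.1  30.3  58.2   2.2 119.4 -85.4] t 9.7833 gap 80.10013949310387 F [ 0.2 -0.5  1. ]
```

View pics/w7.png

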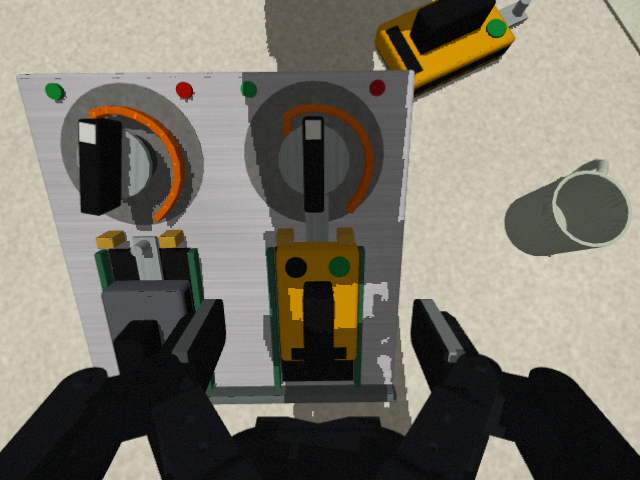

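```bash
python3 - <<'E'
from h import *
import pickle
s=pickle.load(open('s7.pkl','rb')); B=bedT(np.load('bed.npy')); c=camT('wrist',s)
im=cv2.imread('pics/w7.png'); a=im[70:250,230:400]; cv2.imwrite('pics/w7a.png',cv2.resize(a,None,fx=3.3,fy=3.3,interpolation=cv2.INTER_CUBIC))
g=cv2.cvtColor(im,cv2.COLOR_BGR2GRAY); 
m=(g[:,:]<28).astype(np.uint8); m[:112]=0;m[215:]=0;m[:,:295]=0;m[:,335:]=0
n,l,st,ce=cv2.connectedComponentsWithStats(m); k=1+np.argmax(st[1:,4]); print(st[k],ce[k])
cs=max(cv2.findContours((l==k).astype(np.uint8),0,1)[0],key=cv2.contourArea); print(cv2.minAreaRect(cs))
print('wing ends', onbed([[313,115],[314,213]],c,B,61).round(1),'sides', onbed([[303,165],[324,165]],c,B,61).round(1))
print('disc',onbed([[314.5,151]],c,B,0).round(1),'housing front',onbed([[317,243]],c,B,30).round(1))
E
```

```text
[ 302  116   22   96 1603] [313.34684966 170.13038054]
((312.5, 163.5), (95.0, 21.0), 90.0)
wing ends [[ 32.5 -75.2  61. ]
 [-33.9 -75.3  61. ]] sides [[  0.1 -68.   61. ]
 [  0.1 -82.4  61. ]]
disc [[  3.1 -75.5   0. ]] housing front [[-68.4 -77.2  30. ]]
```

View pics/w7a.png

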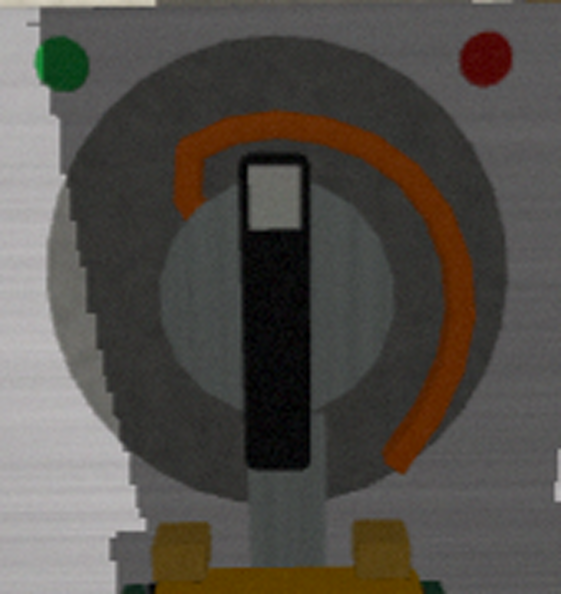

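Wing centre is at bed (-0.5,-75), angle about 0. The detector stays seated at the contacts, front edge (317,243). Moving over the wing.

{"method": "step_arm", "body": {
  "plan": [
    {"grip": 6.0, "tx": 1.6, "ty": -0.1, "tz": 0, "ax": 0, "ay": 0, "az": 0},
    {"grip": 6.0, "tx": 1.6, "ty": -0.1, "tz": 1.0, "ax": 0, "ay": 0, "az": 0},
    {"grip": 6.0, "tx": 1.6, "ty": -0.1, "tz": 2.0, "ax": 0, "ay": 0, "az": 0},
    {"grip": 6.0, "tx": 0, "ty": 0, "tz": 3.0, "ax": 0, "ay": 0, "az": 0},
    {"grip": 6.0, "tx": 0, "ty": 0, "tz": 2.0, "ax": 0, "ay": 0, "az": 0},
    {"grip": 6.0, "tx": 0, "ty": 0, "tz": 0, "ax": 0, "ay": 0, "az": 0},
    {"grip": 6.0, "tx": 0, "ty": 0, "tz": 0, "ax": 0, "ay": 0, "az": 0}
  ]
}}

```text
time: 10.42
tool_pos: [476.2, 133.8, 217.3]
tcp_rot: [-180.0, -28.2, -176.0]
ft_force: [0.0, 0.3, -0.1]
finger_gap: 59.7
```

```bash
python3 - <<'E'
from h import *
inbed(); cv2.imwrite('pics/w8.png',snapshot('wrist')[:,:,::-1])
E
```

```text
tcp in bed [ -0.9 -75.4  78.9] xdir [ 1.    -0.005  0.004] zdir [ 0.004 -0.002 -1.   ] j [  8.3  19.1  77.9   2.1 111.2 -85.5] t 10.4167 gap 59.66030750141033 F [ 0.   0.3 -0.1]
```

View pics/w8.png

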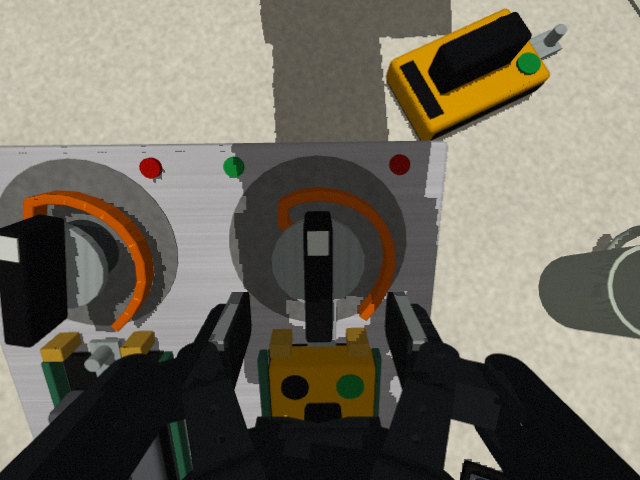

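{"method": "step_arm", "body": {
  "newtons": 30,
  "plan": [
    {"grip": 6.0, "tx": 0, "ty": 0, "tz": 1.5, "ax": 0, "ay": 0, "az": 0},
    {"grip": 6.0, "tx": 0, "ty": 0, "tz": 1.3, "ax": 0, "ay": 0, "az": 0},
    {"grip": 6.0, "tx": 0, "ty": 0, "tz": 1.0, "ax": 0, "ay": 0, "az": 0},
    {"grip": 6.0, "tx": 0, "ty": 0, "tz": 0, "ax": 0, "ay": 0, "az": 0},
    {"grip": 1.0, "tx": 0, "ty": 0, "tz": 0, "ax": 0, "ay": 0, "az": 0},
    {"grip": 1.0, "tx": 0, "ty": 0, "tz": 0, "ax": 0, "ay": 0, "az": 0},
    {"grip": 1.0, "tx": 0, "ty": 0, "tz": 0, "ax": 0, "ay": 0, "az": 0},
    {"grip": 1.0, "tx": 0, "ty": 0, "tz": 0, "ax": 0, "ay": 0, "az": 0}
  ]
}}

```text
time: 11.13
tool_pos: [459.9, 132.7, 185.7]
tcp_rot: [180.0, -27.9, -176.0]
ft_force: [3.0, -0.8, 7.0]
finger_gap: 13.2
```

{"method": "step_arm", "body": {
  "plan": [
    {"grip": 1.0, "tx": 0, "ty": 0, "tz": 0, "ax": 0, "ay": 0, "az": 0},
    {"grip": 1.0, "tx": 0, "ty": 0, "tz": 0, "ax": 0, "ay": 0, "az": 0},
    {"grip": 1.0, "tx": 0, "ty": 0, "tz": 0, "ax": 0, "ay": 0, "az": 0},
    {"grip": 1.0, "tx": 0, "ty": 0, "tz": 0, "ax": 0, "ay": 0, "az": 0}
  ]
}}

```text
time: 11.47
tool_pos: [459.8, 132.7, 185.8]
tcp_rot: [180.0, -27.9, -176.0]
ft_force: [3.4, 1.3, 5.4]
finger_gap: 13.2
```

```bash
python3 - <<'E'
from h import *
inbed(); B=bedT(np.load('bed.npy'));s=sense(); print('F bed',(B[:3,:3].T@s['ft_force']).round(1),(B[:3,:3].T@s['wrist_torque']).round(2));cv2.imwrite('pics/w9.png',snapshot('wrist')[:,:,::-1])
E
```

```text
tcp in bed [ -1.2 -75.6  43.4] xdir [ 1.    -0.005 -0.002] zdir [-0.002 -0.003 -1.   ] j [  8.4  17.6  82.9   2.1 107.3 -85.5] t 11.4667 gap 13.188425154880898 F [3.4 1.3 5.4]
F bed [-0.5 -1.   6.4] [ 0.21  0.27 -0.01]
```

View pics/w9.png

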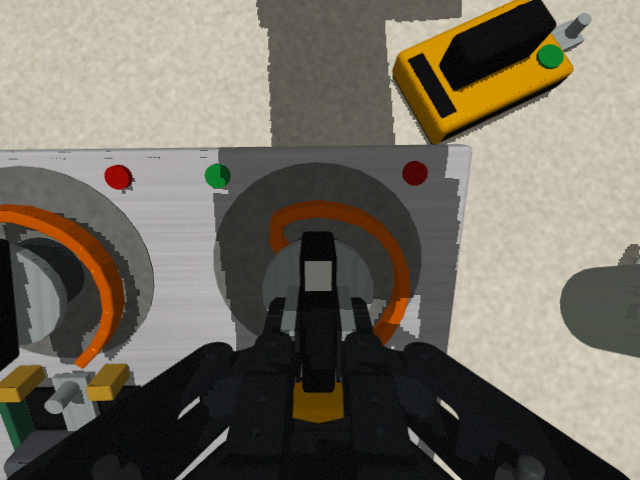

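Wing is gripped (13.2 mm), with a light 6 N touch along the normal. I'll back off 3 mm and start turning.

{"method": "step_arm", "body": {
  "plan": [
    {"grip": 1.0, "tx": 0, "ty": 0, "tz": -0.3, "ax": 0, "ay": 0, "az": 0},
    {"grip": 1.0, "tx": 0, "ty": 0, "tz": 0, "ax": 0, "ay": 0, "az": 3},
    {"grip": 1.0, "tx": 0, "ty": 0, "tz": 0, "ax": 0, "ay": 0, "az": 4},
    {"grip": 1.0, "tx": 0, "ty": 0, "tz": 0, "ax": 0, "ay": 0, "az": 4},
    {"grip": 1.0, "tx": 0, "ty": 0, "tz": 0, "ax": 0, "ay": 0, "az": 4},
    {"grip": 1.0, "tx": 0, "ty": 0, "tz": 0, "ax": 0, "ay": 0, "az": 0},
    {"grip": 1.0, "tx": 0, "ty": 0, "tz": 0, "ax": 0, "ay": 0, "az": 0}
  ]
}}

```text
time: 12.1
tool_pos: [459.8, 132.4, 186.0]
tcp_rot: [-172.1, -27.1, 167.2]
ft_force: [0.4, -1.6, -15.1]
finger_gap: 13.6
```

```bash
python3 - <<'E'
from h import *
inbed(); B=bedT(np.load('bed.npy'));s=sense(); print('F bed',(B[:3,:3].T@s['ft_force']).round(1),(B[:3,:3].T@s['wrist_torque']).round(2))
E
```

```text
tcp in bed [ -1.1 -75.3  43.5] xdir [ 0.965 -0.262  0.003] zdir [ 0.002 -0.002 -1.   ] j [  8.4  17.8  82.7   2.1 107.5 -70.6] t 12.1 gap 13.564839411027549 F [  0.4  -1.6 -15.1]
F bed [ -7.3   1.6 -13.2] [ 0.44  1.4  -0.05]
```

{"method": "step_arm", "body": {
  "plan": [
    {"grip": 1.0, "tx": 0, "ty": 0, "tz": 0.2, "ax": 0, "ay": 0, "az": 5},
    {"grip": 1.0, "tx": 0, "ty": 0, "tz": 0, "ax": 0, "ay": 0, "az": 5},
    {"grip": 1.0, "tx": 0, "ty": 0, "tz": 0, "ax": 0, "ay": 0, "az": 5},
    {"grip": 1.0, "tx": 0, "ty": 0, "tz": 0, "ax": 0, "ay": 0, "az": 5},
    {"grip": 1.0, "tx": 0, "ty": 0, "tz": 0, "ax": 0, "ay": 0, "az": 0},
    {"grip": 1.0, "tx": 0, "ty": 0, "tz": 0, "ax": 0, "ay": 0, "az": 0}
  ]
}}

```text
time: 12.6
tool_pos: [459.7, 132.1, 185.9]
tcp_rot: [-163.1, -22.6, 145.8]
ft_force: [1.2, -5.3, -3.7]
finger_gap: 13.4
```

```bash
python3 - <<'E'
from h import *
inbed(); B=bedT(np.load('bed.npy'));s=sense(); print('F bed',(B[:3,:3].T@s['ft_force']).round(1),(B[:3,:3].T@s['wrist_torque']).round(2));cv2.imwrite('pics/w10.png',snapshot('wrist')[:,:,::-1])
E
```

```text
tcp in bed [ -1.  -75.   43.4] xdir [ 0.818 -0.575  0.001] zdir [-0.    -0.002 -1.   ] j [  8.4  17.7  82.9   2.1 107.4 -50.8] t 12.6 gap 13.412394598709806 F [ 1.2 -5.3 -3.7]
F bed [-2.4  5.4 -2.9] [ 1.11  0.75 -0.05]
```

View pics/w10.png

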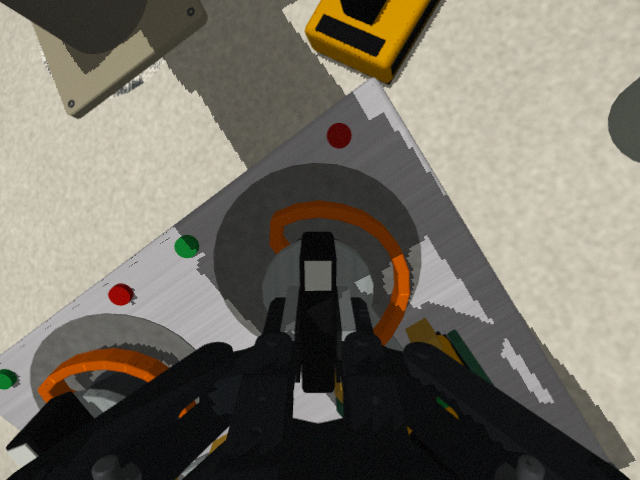

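The cam follows: hook and wing are fixed in the wrist frame, about 35° turned, forces small. Continuing.

{"method": "step_arm", "body": {
  "plan": [
    {"grip": 1.0, "tx": 0, "ty": 0, "tz": 0, "ax": 0, "ay": 0, "az": 5},
    {"grip": 1.0, "tx": 0, "ty": 0, "tz": 0, "ax": 0, "ay": 0, "az": 5},
    {"grip": 1.0, "tx": 0, "ty": 0, "tz": 0, "ax": 0, "ay": 0, "az": 5},
    {"grip": 1.0, "tx": 0, "ty": 0, "tz": 0, "ax": 0, "ay": 0, "az": 5},
    {"grip": 1.0, "tx": 0, "ty": 0, "tz": 0, "ax": 0, "ay": 0, "az": 5},
    {"grip": 1.0, "tx": 0, "ty": 0, "tz": 0, "ax": 0, "ay": 0, "az": 5},
    {"grip": 1.0, "tx": 0, "ty": 0, "tz": 0, "ax": 0, "ay": 0, "az": 0}
  ]
}}

```text
time: 13.23
tool_pos: [459.4, 131.8, 186.1]
tcp_rot: [-154.2, -11.3, 116.3]
ft_force: [-1.0, -7.4, -1.6]
finger_gap: 13.2
```

```bash
python3 - <<'E'
from h import *
inbed(); B=bedT(np.load('bed.npy'));s=sense(); print('F bed',(B[:3,:3].T@s['ft_force']).round(1),(B[:3,:3].T@s['wrist_torque']).round(2));cv2.imwrite('pics/w11.png',snapshot('wrist')[:,:,::-1])
E
```

```text
tcp in bed [ -0.6 -74.7  43.5] xdir [ 0.416 -0.909  0.001] zdir [ 0.001 -0.001 -1.   ] j [  8.4  17.6  82.9   2.  107.4 -20.5] t 13.2333 gap 13.20019271555333 F [-1.  -7.4 -1.6]
F bed [ 0.6  7.3 -2.1] [ 1.41  0.41 -0.03]
```

View pics/w11.png

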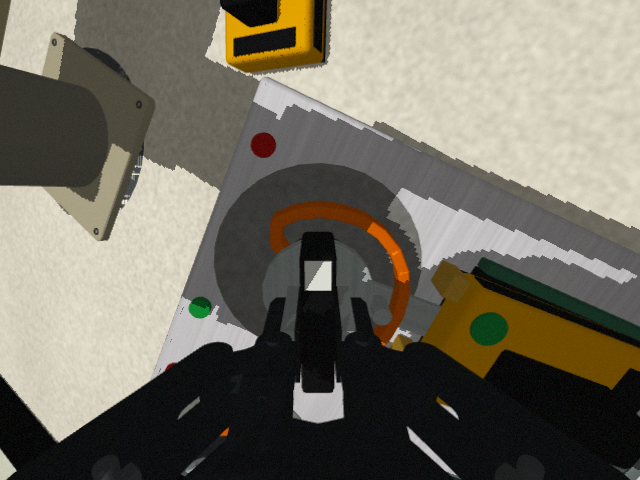

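The pin at (382,316) is inside the hook, so it's caught. Continuing.

{"method": "step_arm", "body": {
  "plan": [
    {"grip": 1.0, "tx": 0, "ty": 0, "tz": 0, "ax": 0, "ay": 0, "az": 5},
    {"grip": 1.0, "tx": 0, "ty": 0, "tz": 0, "ax": 0, "ay": 0, "az": 5},
    {"grip": 1.0, "tx": 0, "ty": 0, "tz": 0, "ax": 0, "ay": 0, "az": 5},
    {"grip": 1.0, "tx": 0, "ty": 0, "tz": 0, "ax": 0, "ay": 0, "az": 5},
    {"grip": 1.0, "tx": 0, "ty": 0, "tz": 0, "ax": 0, "ay": 0, "az": 5},
    {"grip": 1.0, "tx": 0, "ty": 0, "tz": 0, "ax": 0, "ay": 0, "az": 5},
    {"grip": 1.0, "tx": 0, "ty": 0, "tz": 0, "ax": 0, "ay": 0, "az": 5},
    {"grip": 1.0, "tx": 0, "ty": 0, "tz": 0, "ax": 0, "ay": 0, "az": 5}
  ]
}}

```text
time: 13.95
tool_pos: [458.8, 131.7, 186.4]
tcp_rot: [-152.7, 7.1, 80.7]
ft_force: [-4.7, -8.5, 0.9]
finger_gap: 13.4
```

```bash
python3 - <<'E'
from h import *
inbed(); B=bedT(np.load('bed.npy'));s=sense(); print('F bed',(B[:3,:3].T@s['ft_force']).round(1),(B[:3,:3].T@s['wrist_torque']).round(2))
E
```

```text
tcp in bed [  0.  -74.6  43.4] xdir [-0.264 -0.965  0.   ] zdir [ 0.002 -0.001 -1.   ] j [  8.4  17.6  82.9   2.  107.5  19.5] t 13.95 gap 13.436202711400595 F [-4.7 -8.5  0.9]
F bed [ 5.1  8.1 -1.8] [ 1.58 -0.32  0.17]
```

{"method": "step_arm", "body": {
  "plan": [
    {"grip": 1.0, "tx": 0, "ty": 0, "tz": 0, "ax": 0, "ay": 0, "az": 5},
    {"grip": 1.0, "tx": 0, "ty": 0, "tz": 0, "ax": 0, "ay": 0, "az": 5},
    {"grip": 1.0, "tx": 0, "ty": 0, "tz": 0, "ax": 0, "ay": 0, "az": 5},
    {"grip": 1.0, "tx": 0, "ty": 0, "tz": 0, "ax": 0, "ay": 0, "az": 5},
    {"grip": 1.0, "tx": 0, "ty": 0, "tz": 0, "ax": 0, "ay": 0, "az": 5},
    {"grip": 1.0, "tx": 0, "ty": 0, "tz": 0, "ax": 0, "ay": 0, "az": 5},
    {"grip": 1.0, "tx": 0, "ty": 0, "tz": 0, "ax": 0, "ay": 0, "az": 5},
    {"grip": 1.0, "tx": 0, "ty": 0, "tz": 0, "ax": 0, "ay": 0, "az": 5}
  ]
}}

```text
time: 14.62
tool_pos: [458.2, 132.0, 186.7]
tcp_rot: [-163.0, 22.8, 42.5]
ft_force: [-7.6, -5.8, 3.6]
finger_gap: 13.0
```

```bash
python3 - <<'E'
from h import *
inbed(); B=bedT(np.load('bed.npy'));s=sense(); print('F bed',(B[:3,:3].T@s['ft_force']).round(1),(B[:3,:3].T@s['wrist_torque']).round(2));cv2.imwrite('pics/w12.png',snapshot('wrist')[:,:,::-1])
E
```

```text
tcp in bed [  0.7 -74.9  43.4] xdir [-0.822 -0.57  -0.002] zdir [ 0.003 -0.001 -1.   ] j [  8.4  17.6  82.9   2.1 107.6  59.5] t 14.6167 gap 13.007636255793292 F [-7.6 -5.8  3.6]
F bed [ 8.8  5.2 -0.6] [ 1.31 -0.91  0.19]
```

View pics/w12.png

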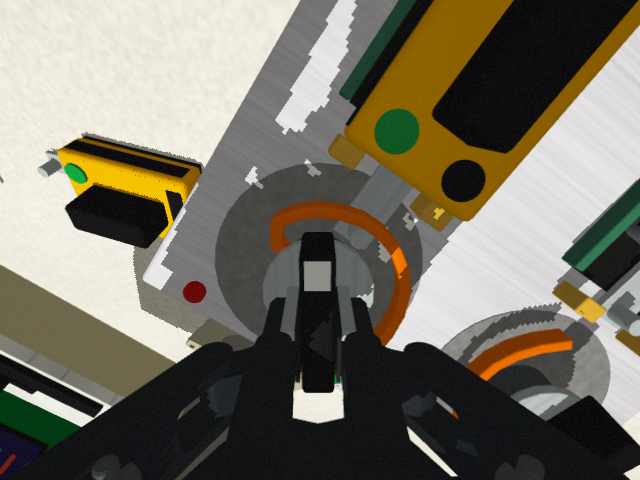

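{"method": "step_arm", "body": {
  "plan": [
    {"grip": 1.0, "tx": 0, "ty": 0, "tz": 0, "ax": 0, "ay": 0, "az": 5},
    {"grip": 1.0, "tx": 0, "ty": 0, "tz": 0, "ax": 0, "ay": 0, "az": 5},
    {"grip": 1.0, "tx": 0, "ty": 0, "tz": 0, "ax": 0, "ay": 0, "az": 5},
    {"grip": 1.0, "tx": 0, "ty": 0, "tz": 0, "ax": 0, "ay": 0, "az": 5},
    {"grip": 1.0, "tx": 0, "ty": 0, "tz": 0, "ax": 0, "ay": 0, "az": 5},
    {"grip": 1.0, "tx": 0, "ty": 0, "tz": 0, "ax": 0, "ay": 0, "az": 5},
    {"grip": 1.0, "tx": 0, "ty": 0, "tz": 0, "ax": 0, "ay": 0, "az": 3},
    {"grip": 1.0, "tx": 0, "ty": 0, "tz": 0, "ax": 0, "ay": 0, "az": 0}
  ]
}}

```text
time: 15.33
tool_pos: [458.0, 132.5, 186.8]
tcp_rot: [-178.9, 28.2, 6.4]
ft_force: [-8.1, -3.4, 4.6]
finger_gap: 13.3
```

```bash
python3 - <<'E'
from h import *
inbed(); B=bedT(np.load('bed.npy'));s=sense(); print('F bed',(B[:3,:3].T@s['ft_force']).round(1),(B[:3,:3].T@s['wrist_torque']).round(2))
E
```

```text
tcp in bed [  0.9 -75.5  43.4] xdir [-1.    -0.031 -0.004] zdir [ 0.004 -0.002 -1.   ] j [  8.4  17.6  82.9   2.1 107.6  92.4] t 15.3333 gap 13.293844453464303 F [-8.1 -3.4  4.6]
F bed [9.5 2.7 0.2] [ 0.96 -1.07 -0.08]
```

Now a few more degrees, watching the torque for the stop.

{"method": "step_arm", "body": {
  "plan": [
    {"grip": 1.0, "tx": 0, "ty": 0, "tz": 0, "ax": 0, "ay": 0, "az": 1.5},
    {"grip": 1.0, "tx": 0, "ty": 0, "tz": 0, "ax": 0, "ay": 0, "az": 1.5},
    {"grip": 1.0, "tx": 0, "ty": 0, "tz": 0, "ax": 0, "ay": 0, "az": 0},
    {"grip": 1.0, "tx": 0, "ty": 0, "tz": 0, "ax": 0, "ay": 0, "az": 0}
  ]
}}

```text
time: 15.67
tool_pos: [458.0, 132.6, 186.8]
tcp_rot: [179.6, 28.2, 3.3]
ft_force: [-8.0, -4.6, 3.2]
finger_gap: 13.4
```

```bash
python3 - <<'E'
from h import *
inbed(); B=bedT(np.load('bed.npy'));s=sense(); print('F bed',(B[:3,:3].T@s['ft_force']).round(1),(B[:3,:3].T@s['wrist_torque']).round(2))
E
```

```text
tcp in bed [  0.9 -75.6  43.4] xdir [-1.     0.017 -0.004] zdir [ 0.004 -0.002 -1.   ] j [  8.4  17.6  82.9   2.1 107.6  95.2] t 15.6667 gap 13.428838274132495 F [-8.  -4.6  3.2]
F bed [ 8.9  4.  -1.1] [ 0.86 -1.16  0.77]
```

{"method": "step_arm", "body": {
  "plan": [
    {"grip": 1.0, "tx": 0, "ty": 0, "tz": 0, "ax": 0, "ay": 0, "az": 1.5},
    {"grip": 1.0, "tx": 0, "ty": 0, "tz": 0, "ax": 0, "ay": 0, "az": 1.5},
    {"grip": 1.0, "tx": 0, "ty": 0, "tz": 0, "ax": 0, "ay": 0, "az": 0},
    {"grip": 1.0, "tx": 0, "ty": 0, "tz": 0, "ax": 0, "ay": 0, "az": 0}
  ]
}}

```text
time: 16.0
tool_pos: [458.3, 132.7, 186.8]
tcp_rot: [178.0, 28.1, -0.1]
ft_force: [-6.9, -5.0, 3.5]
finger_gap: 13.3
```

```bash
python3 - <<'E'
from h import *
inbed(); B=bedT(np.load('bed.npy'));s=sense(); print('F bed',(B[:3,:3].T@s['ft_force']).round(1),(B[:3,:3].T@s['wrist_torque']).round(2));cv2.imwrite('pics/w13.png',snapshot('wrist')[:,:,::-1])
E
```

```text
tcp in bed [  0.6 -75.6  43.6] xdir [-0.998  0.068 -0.003] zdir [ 0.003 -0.002 -1.   ] j [  8.4  17.6  82.9   2.1 107.6  98.2] t 16.0 gap 13.267603899593535 F [-6.9 -5.   3.5]
F bed [ 8.1  4.5 -0.3] [ 0.84 -0.84  1.33]
```

View pics/w13.png

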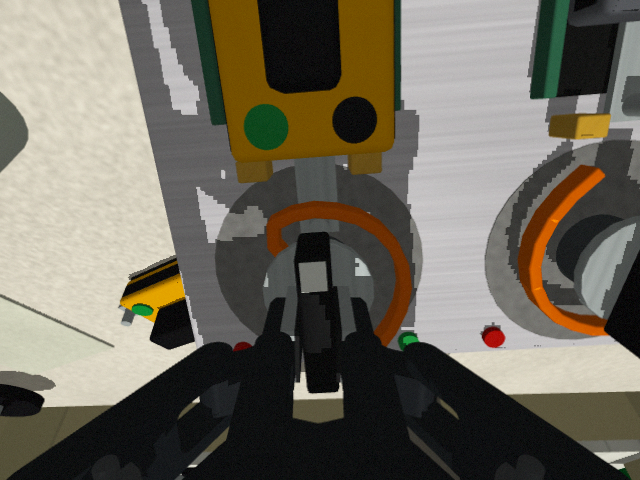

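The stop is reached: torque rose to 1.3 N m and the wing stopped following. I'll unwind the excess, open, and retreat.

{"method": "step_arm", "body": {
  "plan": [
    {"grip": 1.0, "tx": 0, "ty": 0, "tz": 0, "ax": 0, "ay": 0, "az": -2},
    {"grip": 1.0, "tx": 0, "ty": 0, "tz": 0, "ax": 0, "ay": 0, "az": 0},
    {"grip": 3.0, "tx": 0, "ty": 0, "tz": 0, "ax": 0, "ay": 0, "az": 0},
    {"grip": 6.0, "tx": 0, "ty": 0, "tz": 0, "ax": 0, "ay": 0, "az": 0},
    {"grip": 6.0, "tx": 0, "ty": 0, "tz": 0, "ax": 0, "ay": 0, "az": 0},
    {"grip": 6.0, "tx": 0, "ty": 0, "tz": 0, "ax": 0, "ay": 0, "az": 0},
    {"grip": 6.0, "tx": 0, "ty": 0, "tz": -2, "ax": 0, "ay": 0, "az": 0},
    {"grip": 6.0, "tx": 0, "ty": 0, "tz": -3, "ax": 0, "ay": 0, "az": 0}
  ]
}}

```text
time: 16.72
tool_pos: [481.0, 134.3, 228.0]
tcp_rot: [178.9, 28.3, 1.8]
ft_force: [0.2, 0.5, 0.9]
finger_gap: 60.0
```

{"method": "step_arm", "body": {
  "plan": [
    {"grip": 6.0, "tx": 0, "ty": 0, "tz": -3, "ax": 0, "ay": 0, "az": 0},
    {"grip": 6.0, "tx": 0, "ty": 0, "tz": -3, "ax": 0, "ay": 0, "az": 0},
    {"grip": 6.0, "tx": 0, "ty": 0, "tz": -3, "ax": 0, "ay": 0, "az": 0},
    {"grip": 6.0, "tx": 2, "ty": 0, "tz": -3, "ax": 0, "ay": 0, "az": 0},
    {"grip": 6.0, "tx": 2, "ty": 0, "tz": 0, "ax": 0, "ay": 0, "az": 0},
    {"grip": 6.0, "tx": 0, "ty": 0, "tz": 0, "ax": 0, "ay": 0, "az": 0},
    {"grip": 6.0, "tx": 0, "ty": 0, "tz": 0, "ax": 0, "ay": 0, "az": 0}
  ]
}}

```text
time: 17.3
tool_pos: [574.6, 139.4, 315.6]
tcp_rot: [179.0, 28.1, 1.8]
ft_force: [-0.2, -0.5, -0.5]
finger_gap: 60.0
```

```bash
python3 - <<'E'
from h import *
import pickle
inbed()
s=sense(); pickle.dump(s,open('s14.pkl','wb')); im=snapshot('wrist')[:,:,::-1]; cv2.imwrite('pics/w14.png',im)
t=snapshot('scene')[:,:,::-1]; cv2.imwrite('pics/scene1.png',t)
E
```

```text
tcp in bed [-41.8 -73.5 212. ] xdir [-0.999  0.039 -0.002] zdir [ 0.002 -0.003 -1.   ] j [  7.6  33.4  49.2   2.1 125.5  96.3] t 17.3 gap 60.01687206993482 F [-0.2 -0.5 -0.5]
```

View pics/w14.png

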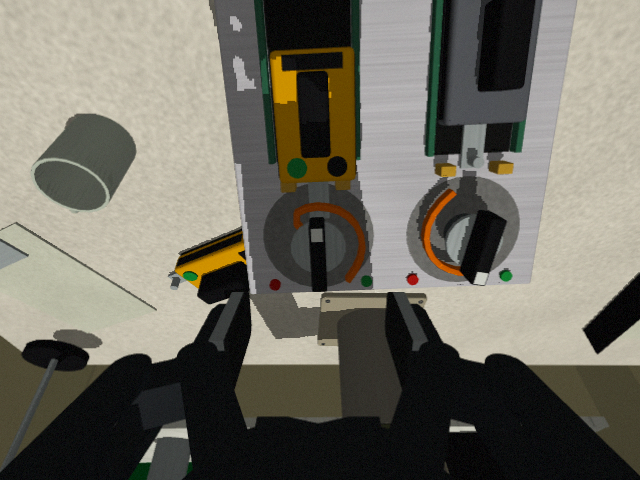

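View pics/scene1.png

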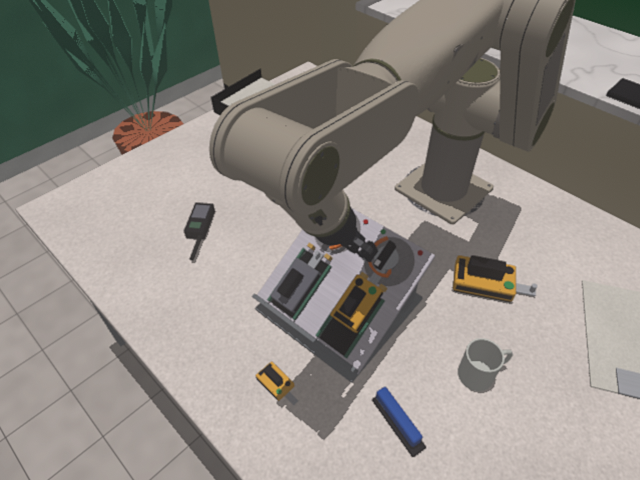

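The left wing's white mark (317,235) now points downhill at the detector, and the hook is closed around the pin. Measuring the angle and seating.

```bash
python3 - <<'E'
from h import *
import pickle
s=pickle.load(open('s14.pkl','rb')); B=bedT(np.load('bed.npy')); c=camT('wrist',s)
im=cv2.imread('pics/w14.png'); a=im[150:310,240:400]; cv2.imwrite('pics/w14a.png',cv2.resize(a,None,fx=3.6,fy=3.6,interpolation=cv2.INTER_CUBIC))
P=onbed([[317,220],[319,290]],c,B,61); d=P[0]-P[1]; print(P.round(1),'angle from downhill deg',np.degrees(np.arctan2(d[1],-d[0])))
print('housing front',onbed([[318,185]],c,B,30).round(1),'rib',onbed([[314,71],[315,128]],c,B,62).round(1))
E
```

```text
[[-36.1 -74.3  61. ]
 [ 31.9 -75.2  61. ]] angle from downhill deg 0.7457114457874555
housing front [[-60.6 -72.5  30. ]] rib [[-154.1  -71.8   62. ]
 [-112.8  -72.8   62. ]]
```

View pics/w14a.png

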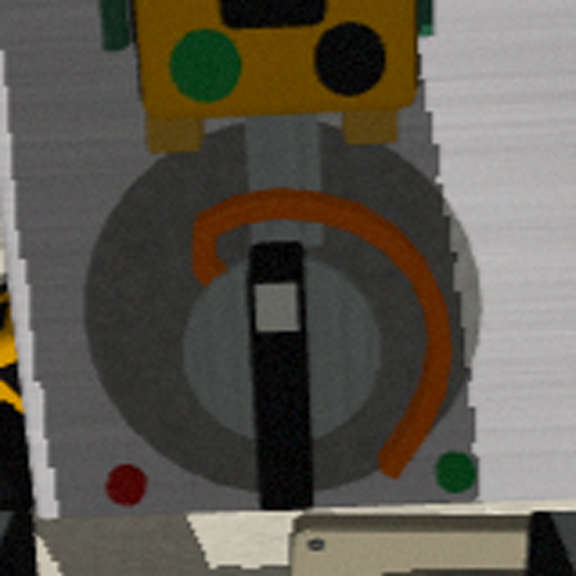

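The cam is within about 1° of half a turn, and the housing front moved 8 mm further up (-68.4 to -60.6), which matches 38 → 30 mm. The gripper is open and clear, so I'm handing in.

```bash
python3 -c "
from bench import *
print(hand_in())"
```

```text
the job is handed in; nothing more can be done
None
```

The yellow gas detector is locked on charge in the robot's left bay, and the job was handed in at about 17.4 s of the 67 s allowed.

- **Sliding:** I gripped the rib and slid the detector about 38 mm up its bay, until the slope force rose to about 4 N at the contacts, then let go.
- **Turning the cam:** I turned the left cam clockwise. At about 65° the wrist picture showed the pin inside the hook. I kept turning until the wing stopped following at 1.3 N m, then eased off, opened the gripper and backed away.
- **Last checks:** The wing points downhill, within about 1° of half a turn. The housing front moved another 8 mm up, which matches the pin going from 38 to 30 mm. The gripper is open and the wrist force is near zero.
- **Left alone:** In the last scene picture I saw no change in the mug, radio, stapler or the spare yellow units. The spare pack and the right cam showed none in the last wrist picture. I judged this by eye and did not measure it.
- **What disagreed:** My first bed fit was off by up to 8 px because I had assumed the wrong position for the bed's upper edge, so I refitted it. Heights stayed uncertain by about 3 to 5 mm. This caused brief loads of 6 to 15 N on the wing, under the 40 N limit, which I corrected before continuing.

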